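# Draw the flat cover from under the shelf, lay it on the box and seat the pot in it

### The job

Slide the thin flat cover along the black board, out from under the wire shelf, until its end sticks out a good 3 cm over the board's front edge while it still lies flat, then grip it there and lay it flat on the narrow open box, centred and lined up with it. Then lift the round-bottomed pot out of its ring foot and seat it upright in the cover's round opening, and let go. Leave the bottles, teether, tongs, dispenser and jar where they are.

Things in the scene. Friction and masses are not known exactly. Their poses are not given: they have to be found in the camera images.
- board: black plastic board, 340 by 340 mm, fixed, on feet: top face 45 mm above the origin, which is the centre of its footprint on the work surface; the board is 12 mm thick, open space below. Front edge, towards the robot, at its x = -170 mm; +x points away from the robot. A tree-shaped rack, 190 mm tall over the board, stands at its x = 115 mm, y = 100 mm
- shelf_front (a point): middle of the front wire of the fixed wire shelf over the board (board's axes). Wires up to 8 mm thick, undersides 131 mm above the board's top face; the shelf runs from here 130 mm back (+x) and 145 mm to each side (y), on two posts 110 mm behind this point at its two sides
- cover_center (a point): centre (half-way up) of the loose cover: flat white plastic plate 140 mm (its x) by 60 mm (its y) by 5 mm thick, 60 g, with a round through opening 44 mm across centred 35 mm from its -x end. It starts flat on the board, that end towards the robot and 30 to 50 mm behind the board's front edge, the opening beneath the shelf; closed fingertips, tilted, fit in the opening to draw it along
- cover_end (a point): middle of the cover's -x end face, the one near the opening, half-way up; same axes as cover_center
- cover_hole (a point): centre of the cover's round opening (44 mm across), on the cover's upper face; same axes as cover_center
- box: narrow open white box, 118 mm (its x) by 48 mm (its y) by 65 mm high, walls 4 mm, fixed; origin at the centre of its underside on the work surface. The cover is wider and longer than it, overhanging 6 mm at each side and 11 mm at each end when centred
- box_rim (a point): centre of the box's mouth, at the height of its rim
- pot_center (a point): centre (half-way up) of the loose closed pot: upright, 56 mm across, 80 mm high, about 120 g, white with a steel lid on its top 18 mm; its lower 28 mm is a half ball, straight-sided above. Seated in the cover's opening its lowest point is about 11 mm below the cover's upper face
- foot: fixed wooden ring foot, 68 mm across, 24 mm high, hole 40 mm, in which the pot starts; origin at the centre of its underside
- bottle1_center (a point): coral feeding bottle, 54 mm across, 142 mm high, standing at the back of the board; point about half-way up
- bottle2_center (a point): the second coral bottle, the same, beside it
- teether_center (a point): pale ring teether, 67 mm across, 11 mm thick, lying on the board; its centre
- tongs_center (a point): stainless tongs, 190 mm long, 10 mm high, lying on the work surface; their centre
- dispenser_center (a point): white push dispenser, 60 by 60 mm, 132 mm high, standing on the work surface; its centre
- jar_center (a point): blue jar with a wooden lid, 76 mm across, 85 mm high, standing on the work surface; its centre
There are look-alikes about, which are no part of the job. Of the things that look like the part that bears cover_center, the smaller one is meant. What is shaped like the part that bears pot_center but pink is not meant.

How it is judged:
By the outcome, as a careful person would: the job done as asked, in the order asked, and still so for the second after the job is handed in, with the robot touching nothing.
It also fails if it takes over 72 s, if anything falls off the work surface, if the arm or the gripper's body presses on something with over 40 N, if the wrist force passes 120 N, or if a joint passes its speed limit or range.

### The arm

A 6-joint arm with a two-finger parallel gripper is mounted at the origin on the work surface. World frame = base frame: x ahead of the robot, y to its left, z up, the work surface at z = 0. Lengths are in m, angles in rad, forces in N, time in s.
With the tool pointing down it reaches from about 0.25 to 0.725 m from the base axis. Payload 4 kg.
Tool frame: the origin (TCP) lies midway between the tips of the shut fingers; the grasp point (between the pads) lies 19 mm behind it; z points along the fingers, y is the direction in which the jaws open and shut (so a half turn about z gives the same grasp; the last joint's range is limited). The gripper opens to 85 mm and grips with 20 to 120 N. Pads are 22 mm wide; open, the fingers measure 114 mm over their backs; the gripper's body (76 mm by 85 mm) begins 54 mm behind the grasp point. The pads swing forward as they close: fully open they stand 13 mm farther back than shut.
Start: joints at [1.262, 0.241, 0.005, 1.335, 0, 1.571], TCP at [0.152, 0.476, 0.231] pointing down, gripper open.
Joint ranges: [-2.72, 2.72], [-1.05, 1.87], [-1.09, 1.28], [-1.99, 2.15], [-1.42, 1.44], [-3.14, 3.14]. Speed limits (rad/s): [2.79, 2.79, 3.14, 3.14, 3.14, 3.14].

### API

Orientations are given as a unit quaternion [x, y, z, w].
In Python, from workcell import bot gives the robot as it stands.
- The arm moves only by the shell command python3 -m inch 'ROWS'. ROWS is JSON, a list of rows, each a list of 5 numbers: the shift along the tool's x, y, z scaled (see below), then the turn about the tool's z scaled (see below), then the closure, from 0 (fully open) to 1 (shut). A call has 1 to 10 rows; each row is the pose to reach, as a shift and turn from the pose commanded when the call began, along the tool's axes at that moment; what a row does not reach only later rows make up. The controller multiplies each number of a shift by 100 cm and each number of a turn by 120 degrees. A row lasts 1/8 s, in which the tool goes at most 62.5 mm and 10.7 degrees, less where a joint would pass 70% of its speed; a pose out of reach is approached as far as the arm can. A call with a number of a shift or a turn outside -1 to 1 is refused whole. A call with a gripper value outside its range is refused whole. The fingers move at their own pace and stop on an object; the grip force is fixed at half the most. Time passes only in rows, so rows that repeat a pose let the fingers close. It gives the time, the measured TCP pose, the force and the opening at its end, in the units of the state.
- bot.get_obs(): the state, without advancing time (a new reading comes with each control period).
- bot.camera(name): name is "scene" or "top"; returns the picture (400x640x3 uint8, red, green, blue); there is no depth.
- bot.calibration(name): a dict with "intrinsics" (3x3 intrinsics, pixels), "xyz" and "attitude" of the camera in the world. Camera axes: x right, y down, z forward; pixel columns grow to the right and rows downward; lengths in m; the calibration is good to about 2 mm. A picture is of the moment at which its call begins. calibration takes no time and is no camera call.
- bot.job_done(): hands the job in, once; it reports no verdict.
Trained networks look in the newest picture that a camera, given by its name, has taken for a name from the list of things; names that differ only in an ending like _2 or _b are one class to them, and where a whole thing is asked for, a point or a joint stands for the part that bears it (a point fixed in the world has none). Each returns a list of dicts, best first, with "score" (0 to 1); they miss things now and then, are a little off and sometimes report something else, mostly with a low value. They report only what shows in the picture. A call takes as long as a camera call. They do not tell look-alikes from the thing itself.
- bot.masks_of(camera, target): "pixels" (400x640 bool, what is visible of it) and "extent" ([left, top, width, height] as shares, 0 to 1, of the picture: columns of its width, rows of its height, round what is visible of it).
- bot.spot_point(camera, target): "point" ([column, row] as shares, 0 to 1, of the picture: columns of its width, rows of its height: a listed point, or the origin of a listed thing).
The state is a dict: "clock": time; "joint_pos": joint angles; "joint_vel": joint speeds; "tau": joint torques, N m; "eef_pos": TCP position; "tool_rot": TCP orientation; "ft_force": force on the tool from outside, world axes, zero at the start; "ft_torque": the same for the moment, N m; "grip_width": finger opening in m.
Only numpy, scipy, OpenCV 4.12 (cv2) and the standard library are available. Lean on these libraries where they do the work, as an engineer would, in place of code of your own. Each camera call takes 0.05 s, during which the arm holds its last target.

## Working session

There is one attempt and no reset: what is moved stays moved. The work goes in short steps, Python scripts to look and compute and a shell command to move; the robot and the scene stay as the last step left them, time stands still between calls to the robot, and variables do not carry over. Pictures are saved under pics/ and viewed, and the job is handed in when it is done.

```bash
ls; mkdir -p pics; python3 - <<'E'
from workcell import bot
import cv2,numpy as np
for c in("scene","top"):
    im=bot.camera(c); cv2.imwrite(f"pics/{c}0.png",im[:,:,::-1])
    print(c,bot.calibration(c))
o=bot.get_obs()
print(o)
E
```

```text
pics
scene {'intrinsics': array([[503.37463487,   0.        , 306.09027155],
       [  0.        , 503.37463487, 189.68852705],
       [  0.        ,   0.        ,   1.        ]]), 'xyz': array([ 1.4836201 , -0.32800221,  1.00588546]), 'attitude': array([ 0.75754621,  0.51464015, -0.22523675, -0.33247205])}
top {'intrinsics': array([[516.24617274,   0.        , 315.81428901],
       [  0.        , 516.24617274, 192.78584841],
       [  0.        ,   0.        ,   1.        ]]), 'xyz': array([0.33429552, 0.03859583, 1.60856309]), 'attitude': array([ 0.70713711, -0.70194564,  0.05837142, -0.06182396])}
{'clock': 0.1, 'joint_pos': array([1.26199041e+00, 2.41339692e-01, 3.85020270e-03, 1.33517567e+00,
       1.58709830e-06, 1.57078910e+00]), 'joint_vel': array([-8.41035392e-04, -7.61243625e-04,  6.01004824e-03,  2.51681572e-03,
        8.92875251e-04,  6.84367265e-05]), 'tau': array([ 7.45053621e-04, -3.73136759e+01,  2.53009880e+01,  1.08577078e-02,
        3.47011439e-05, -4.85871524e-06]), 'eef_pos': array([0.15178991, 0.47581504, 0.2304976 ]), 'tool_rot': array([ 1.53786549e-01,  9.88103651e-01, -9.23175856e-04, -1.44491249e-04]), 'ft_force': array([-0.14522727,  0.15410395,  0.34632567]), 'ft_torque': array([-0.01534107,  0.05126573, -0.02384129]), 'grip_width': 0.08543838189194575}
```

View pics/scene0.png

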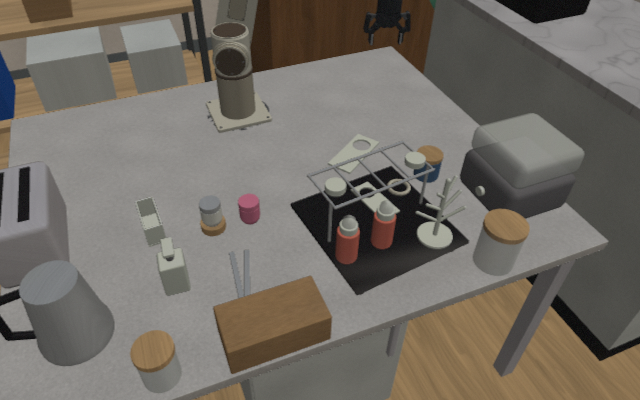

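View pics/top0.png

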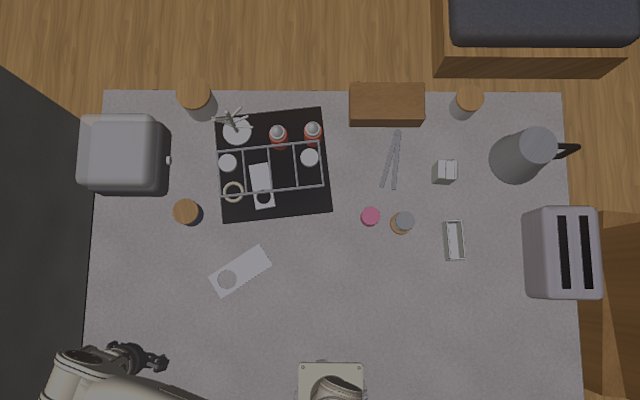

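Top view: the cover, partly under the shelf, is at about (262,185), and the big look-alike is at (240,270). The box is at (455,240), the pot at (403,222) and the pink one at (371,216).

```bash
cat > h.py <<'E'
from workcell import bot
import cv2,numpy as np
from scipy.spatial.transform import Rotation as R
def cal(c):
    k=bot.calibration(c); return k["intrinsics"],np.array(k["xyz"]),R.from_quat(k["attitude"]).as_matrix()
def proj(c,p):
    K,t,A=cal(c); q=K@(A.T@(np.array(p)-t)); return q[:2]/q[2]
def ray(c,px):
    K,t,A=cal(c); d=A@np.linalg.solve(K,np.array([px[0],px[1],1.])); return t,d
def plane(c,px,z):
    t,d=ray(c,px); return t+d*(z-t[2])/d[2]
def tri(p1,p2):
    (a,u),(b,v)=ray("scene",p1),ray("top",p2)
    s=np.linalg.lstsq(np.c_[u,-v],b-a,rcond=None)[0]
    return (a+u*s[0]+b+v*s[1])/2, np.linalg.norm(a+u*s[0]-b-v*s[1])
def crop(c,name,x0,y0,x1,y1,f):
    im=bot.camera(c)[y0:y1,x0:x1,::-1]
    cv2.imwrite(name,cv2.resize(im,None,fx=f,fy=f,interpolation=cv2.INTER_CUBIC))
E
python3 - <<'E'
from h import *
for c in("top","scene"):
    print(c,proj(c,bot.get_obs()["eef_pos"]))
    crop(c,f"pics/{c}_z.png",*((190,80,350,240,3.75) if c=="top" else (280,120,480,290,4)) if 0 else ((200,90,340,230,4) if c=="top" else (285,125,475,285,4)))
    for t,z in (("board",0),("shelf_front",.18),("cover_center",.0475),("cover_end",.0475),("cover_hole",.05),("box",0),("box_rim",.065),("pot_center",.06),("foot",0),("jar_center",.0425),("dispenser_center",.066),("tongs_center",.005),("teether_center",.05)):
        for r in bot.spot_point(c,t)[:3]:
            px=np.array(r["point"])*[640,400]; print(c,t,round(r["score"],2),px.round(1),plane(c,px,z).round(4))
E
```

```text
top [147.78659824 352.07743275]
top board 0.65 [273.1 165.1] [0.6993 0.1846 0.    ]
top shelf_front 0.87 [273.4 192.3] [0.5803 0.1657 0.18  ]
top cover_center 0.63 [240.6 274.7] [0.3526 0.2702 0.0475]
top cover_end 0.85 [215.4 290. ] [0.3071 0.3436 0.0475]
top cover_end 0.62 [266.3 210. ] [0.5482 0.198  0.0475]
top cover_hole 0.84 [262.1 193.4] [0.599  0.2119 0.05  ]
top cover_hole 0.74 [276.3 134.3] [0.7866 0.1722 0.05  ]
top cover_hole 0.6 [230.5 281.6] [0.332  0.2991 0.05  ]
top box 0.87 [447.8 241.5] [ 0.4599 -0.3638  0.    ]
top box_rim 0.6 [455.5 240.6] [ 0.4577 -0.3706  0.065 ]
top box_rim 0.26 [271.8 191. ] [0.6041 0.1809 0.065 ]
top pot_center 0.67 [370.1 216.8] [ 0.528  -0.1172  0.06  ]
top pot_center 0.63 [402.  223.1] [ 0.5097 -0.213   0.06  ]
top pot_center 0.35 [456.8 237.8] [ 0.4665 -0.376   0.06  ]
top foot 0.54 [400.3 222. ] [ 0.5198 -0.2176  0.    ]
top jar_center 0.81 [188.4 212.7] [0.5389 0.4368 0.0425]
top dispenser_center 0.72 [445.7 170. ] [ 0.6727 -0.3486  0.066 ]
top tongs_center 0.68 [394.1 159.5] [ 0.7192 -0.201   0.005 ]
top teether_center 0.59 [237.2 190.
[... 741 characters left out ...]
0.4655 -0.3616  0.    ]
scene box_rim 0.62 [148.2 210.5] [ 0.4564 -0.3677  0.065 ]
scene pot_center 0.68 [208.7 215. ] [ 0.5265 -0.2227  0.06  ]
scene pot_center 0.61 [249.6 213.8] [ 0.5618 -0.1215  0.06  ]
scene pot_center 0.51 [374.1 198.9] [0.6318 0.2099 0.06  ]
scene foot 0.75 [214.1 225.4] [ 0.5103 -0.2118  0.    ]
scene jar_center 0.85 [426.  161.5] [0.528  0.4403 0.0425]
scene dispenser_center 0.69 [174.1 265.7] [ 0.6674 -0.3393  0.066 ]
scene tongs_center 0.94 [241.5 279.8] [ 0.7192 -0.1945  0.005 ]
scene teether_center 0.71 [397.2 188. ] [0.607  0.2966 0.05  ]
scene teether_center 0.65 [425.  164.4] [0.5461 0.4245 0.05  ]
scene teether_center 0.3 [376.9 232. ] [0.7353 0.1656 0.05  ]
```

View pics/top_z.png

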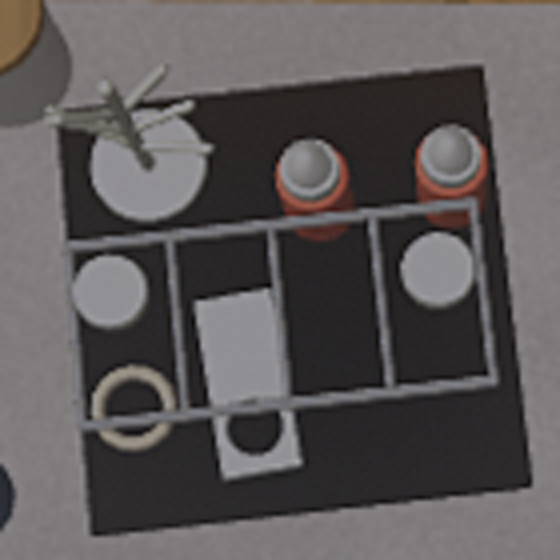

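View pics/scene_z.png

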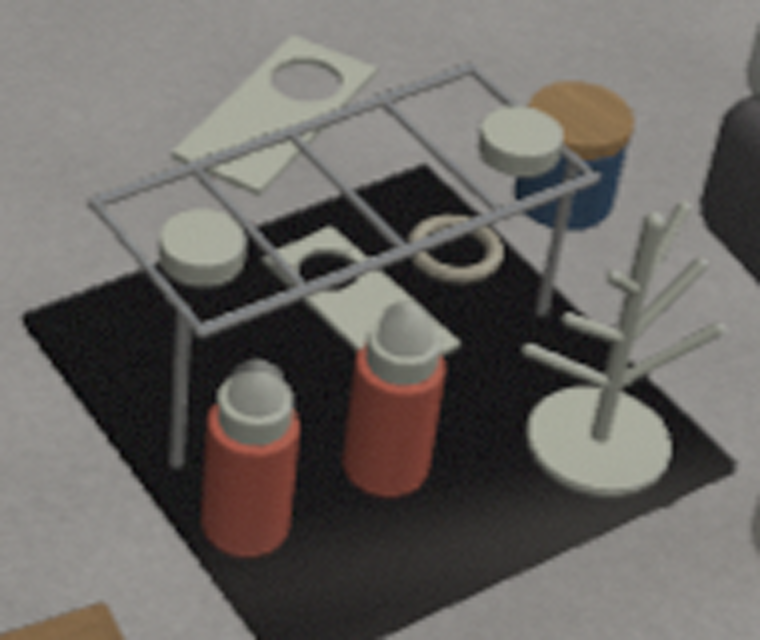

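```bash
python3 - <<'E'
from h import *
T=lambda x,y:(200+x/4,90+y/4)
S=lambda x,y:(285+x/4,125+y/4)
def pr(n,c,px,z): p=plane(c,px,z); print(n,c,p.round(4)); return p
for n,px in(("bFL",T(92,535)),("bFR",T(532,487)),("bBR",T(485,66)),("bBL",T(59,110))): pr(n,"top",px,.045)
for n,px in(("bFL",S(425,165)),("bFR",S(25,320)),("bBL",S(735,465))): pr(n,"scene",px,.045)
for n,px in(("cFL",T(222,480)),("cFR",T(302,466)),("cBR",T(270,290)),("cBL",T(195,301))): pr(n,"top",px,.05)
for n,px in(("cFL",S(333,227)),("cFR",S(264,263)),("cBL",S(460,343))): pr(n,"scene",px,.05)
for n,px in(("wL",T(85,427)),("wR",T(496,384)),("wBL",T(70,246)),("wBR",T(474,204))): pr(n,"top",px,.18)
for n,px in(("wL",S(472,70)),("wR",S(93,203)),("wBL",S(595,178)),("wBR",S(200,328))): pr(n,"scene",px,.18)
crop("top","pics/t_b.png",380,190,500,280,6)
crop("scene","pics/s_b.png",125,185,265,295,5)
E
```

```text
bFL top [0.5053 0.3291 0.045 ]
bFR top [ 0.5446 -0.0056  0.045 ]
bBR top [0.8801 0.0322 0.045 ]
bBL top [0.8417 0.368  0.045 ]
bFL scene [0.5118 0.3306 0.045 ]
bFR scene [ 0.5566 -0.0027  0.045 ]
bBL scene [0.8455 0.3701 0.045 ]
cFL top [0.5476 0.2307 0.05  ]
cFR top [0.5588 0.1699 0.05  ]
cBR top [0.6962 0.1976 0.05  ]
cBL top [0.6871 0.2554 0.05  ]
cFL scene [0.5534 0.2328 0.05  ]
cFR scene [0.5696 0.1708 0.05  ]
cBL scene [0.6894 0.2591 0.05  ]
wL top [0.5666 0.3118 0.18  ]
wR top [0.5993 0.0237 0.18  ]
wBL top [0.6972 0.3276 0.18  ]
wBR top [0.7299 0.04   0.18  ]
wL scene [0.572  0.3158 0.18  ]
wR scene [0.6047 0.0274 0.18  ]
wBL scene [0.6992 0.332  0.18  ]
wBR scene [0.7307 0.0442 0.18  ]
```

View pics/t_b.png

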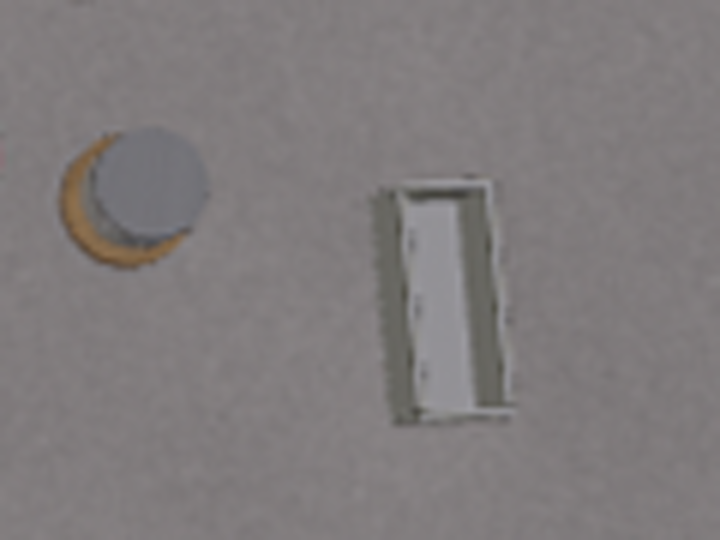

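View pics/s_b.png

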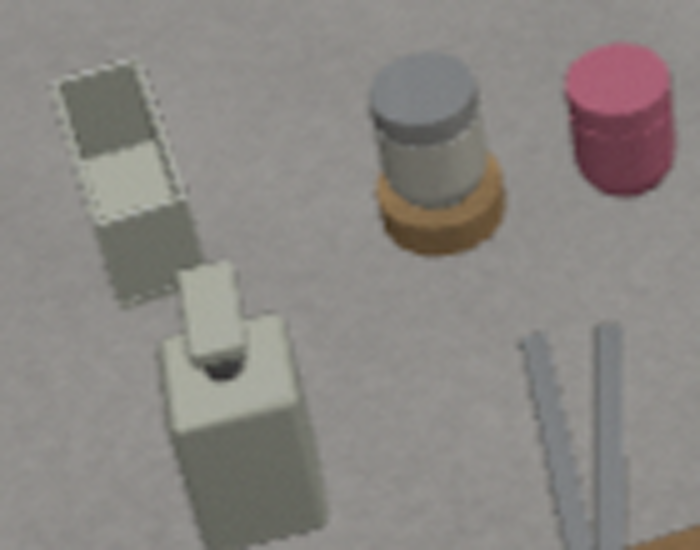

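Measured: the cover's end is at about (0.553, 0.200) with the axis at 10.7°. The board's yaw is 6.6°. The front wire at y=0.2 is at x≈0.579, which blocks the hole for a vertical, shut gripper. The moves can't tilt the tool, so I'll hook the hole with the far finger of the open gripper, which stands clear of the body.

```bash
cat >> h.py <<'E'
def st():
    o=bot.get_obs(); A=R.from_quat(o["tool_rot"]).as_matrix()
    print("t",round(o["clock"],2),"p",o["eef_pos"].round(4),"yaw_y",round(np.degrees(np.arctan2(A[1,1],A[0,1])),2),"tilt",round(np.degrees(np.arccos(-A[2,2])),2),"F",o["ft_force"].round(1),"w",round(o["grip_width"],4),"q",o["joint_pos"].round(2))
    return o,A
def go(p,yaw=None):
    "print row numbers to reach p with tool-y yaw (deg)"
    o,A=st(); d=A.T@(np.array(p)-o["eef_pos"]); t=0
    if yaw is not None:
        y0=np.degrees(np.arctan2(A[1,1],A[0,1])); t=-((yaw-y0+180)%360-180)/120
    print("row",d.round(4),round(t,4)); return d,t
E
python3 - <<'E'
from h import *
go((.45,.19,.21),7)
E
```

```text
t 1.6 p [0.1519 0.4763 0.2313] yaw_y 72.31 tilt 0.0 F [-1.   0.   0.2] w 0.0855 q [ 1.26  0.24  0.01  1.34 -0.    1.57]
row [-0.371  -0.1822  0.0213] 0.5442
```

```bash
python3 -m inch '[[-0.05,-0.025,0.003,0.07,0],[-0.1,-0.05,0.006,0.15,0],[-0.15,-0.074,0.009,0.22,0],[-0.2,-0.1,0.012,0.3,0],[-0.25,-0.123,0.015,0.37,0],[-0.3,-0.148,0.018,0.45,0],[-0.34,-0.167,0.02,0.51,0],[-0.371,-0.182,0.021,0.544,0],[-0.371,-0.182,0.021,0.544,0]]'
python3 - <<'E'
from h import *
go((.463,.1917,.058),7)
E
```

```text
clock: 2.72
eef_pos: [0.4515, 0.1886, 0.2101]
tool_rot: [0.664, 0.748, -0.0, 0.0]
ft_force: [-0.5, -0.1, -0.4]
grip_width: 0.0851
t 2.73 p [0.4515 0.1886 0.2101] yaw_y 6.8 tilt 0.01 F [-0.5 -0.1 -0.4] w 0.0851 q [ 0.4   0.23 -0.06  1.28 -0.    1.85]
row [0.0018 0.0118 0.1521] -0.0017
```

```bash
python3 -m inch '[[0.002,0.006,0.05,0,0],[0.002,0.012,0.1,0,0],[0.002,0.012,0.14,0,0],[0.002,0.012,0.152,0,0],[0.002,0.012,0.152,0,0]]'
python3 - <<'E'
from h import *
st()
crop("top","pics/t1.png",220,130,360,270,4)
crop("scene","pics/s1.png",300,100,440,230,5)
E
```

```text
clock: 3.35
eef_pos: [0.4613, 0.1941, 0.0584]
tool_rot: [0.662, 0.749, -0.0, -0.0]
ft_force: [-0.3, 0.3, 0.0]
grip_width: 0.0855
t 3.35 p [0.4613 0.1941 0.0584] yaw_y 7.09 tilt 0.06 F [-0.3  0.3  0. ] w 0.0855 q [ 0.4   0.39 -0.27  0.91  0.    1.85]
```

View pics/t1.png

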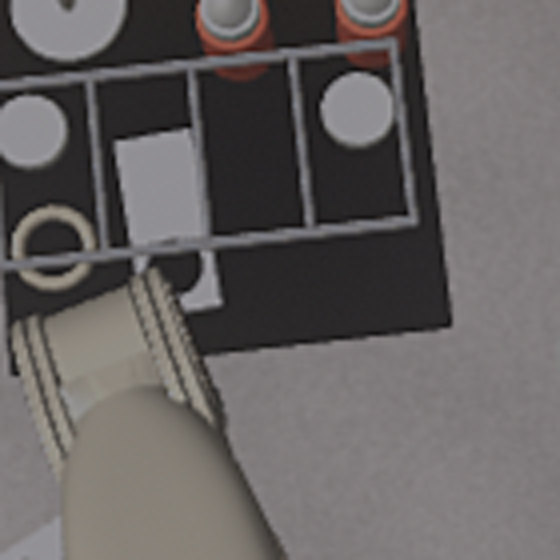

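View pics/s1.png

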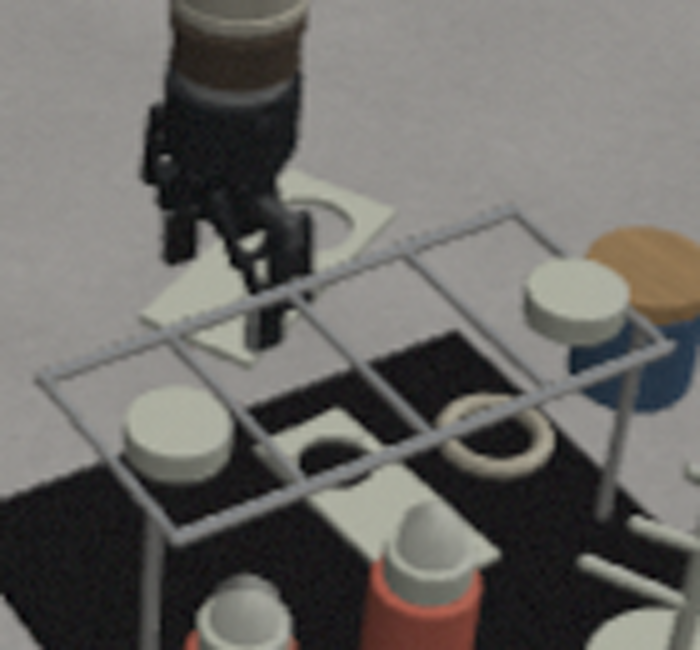

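```bash
python3 - <<'E'
from h import *
for z in(.1,.2,.3,.35): print(z,proj("scene",(.461,.194,z)).round(1),((proj("scene",(.461,.194,z))-[300,100])*5).round(), "top",((proj("top",(.461,.194,z))-[220,130])*4).round())
for px in ((130,285),(20,330),(160,270)):
  for z in (.2,.25,.3,.35,.4): print(px,plane("top",(220+px[0]/4,130+px[1]/4),z).round(3))
im=bot.camera("scene"); cv2.imwrite("pics/s2.png",cv2.resize(im[0:190,290:440,::-1],None,fx=3.1,fy=3.1,interpolation=cv2.INTER_CUBIC))
im=bot.camera("top"); cv2.imwrite("pics/t2.png",im[150:400,150:400,::-1].repeat(2,0).repeat(2,1))
E
```

```text
0.1 [343.2 152.3] [216. 262.] top [181. 428.]
0.2 [345.  123.8] [225. 119.] top [166. 416.]
0.3 [347.1  92.3] [235. -38.] top [149. 402.]
0.35 [348.2  75.4] [ 241. -123.] top [139. 394.]
(130, 285) [0.551 0.221 0.2  ]
(130, 285) [0.544 0.215 0.25 ]
(130, 285) [0.536 0.208 0.3  ]
(130, 285) [0.528 0.202 0.35 ]
(130, 285) [0.521 0.195 0.4  ]
(20, 330) [0.52  0.296 0.2  ]
(20, 330) [0.513 0.287 0.25 ]
(20, 330) [0.506 0.278 0.3  ]
(20, 330) [0.5   0.269 0.35 ]
(20, 330) [0.493 0.259 0.4  ]
(160, 270) [0.562 0.201 0.2  ]
(160, 270) [0.554 0.195 0.25 ]
(160, 270) [0.546 0.189 0.3  ]
(160, 270) [0.538 0.183 0.35 ]
(160, 270) [0.53  0.178 0.4  ]
```

View pics/s2.png

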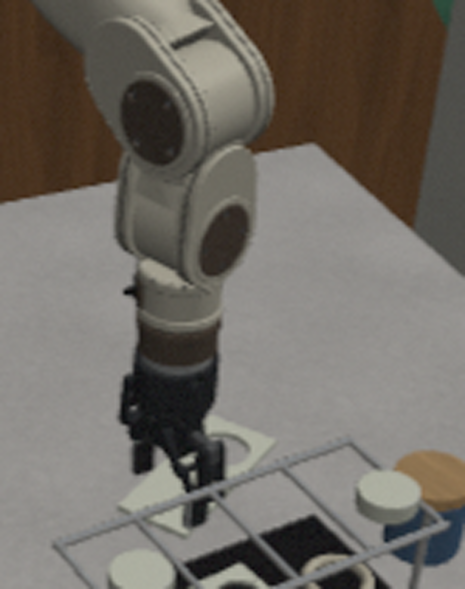

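View pics/t2.png

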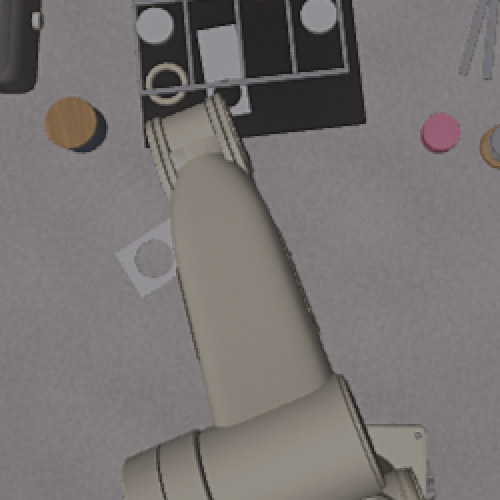

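```bash
python3 - <<'E'
from h import *
for d in (.0427,.050,.057):
  for z in (.058,.0714): print(d,z,((proj("scene",(.4613+d*.992,.1941+d*.123,z))-[300,100])*5).round())
go((.522,.1992,.056),7)
E
```

```text
0.0427 0.058 [252. 359.]
0.0427 0.0714 [253. 342.]
0.05 0.058 [258. 367.]
0.05 0.0714 [260. 349.]
0.057 0.058 [265. 374.]
0.057 0.0714 [266. 356.]
t 3.55 p [0.4632 0.1944 0.0602] yaw_y 7.05 tilt 0.22 F [ 0.6 -0.8  0.7] w 0.0852 q [ 0.4   0.39 -0.27  0.91  0.    1.85]
row [-0.0025  0.059   0.0044] 0.0004
```

```bash
python3 - <<'E'
from h import *
im=cv2.imread("pics/s1.png"); cv2.imwrite("pics/s1f.png",cv2.resize(im[180:400,120:400],None,fx=2.6,fy=2.6,interpolation=cv2.INTER_CUBIC))
E
```

```text
(no output)
```

View pics/s1f.png

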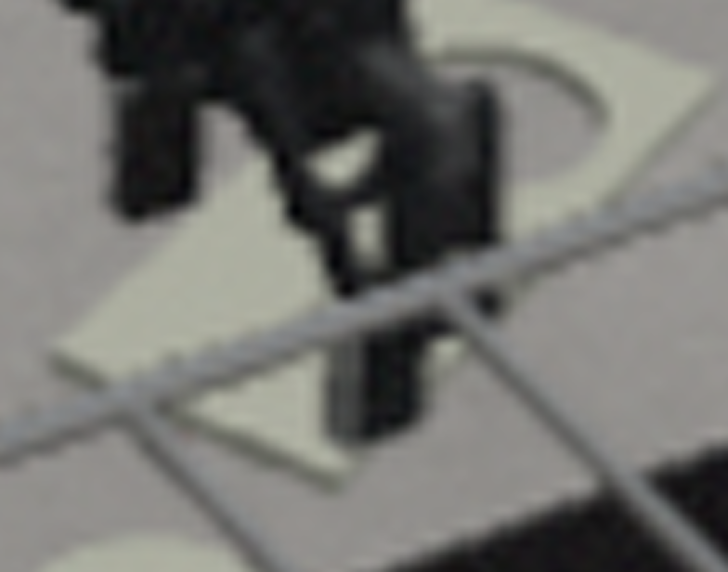

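```bash
python3 - <<'E'
from h import *
def ov(c,src,off,f,pose,col,im):
    x,y,a=pose; a=np.radians(a)
    def W(u,v,z): return (x+u*np.cos(a)-v*np.sin(a),y+u*np.sin(a)+v*np.cos(a),z)
    loops=[[W(-.07,-.03,.05),W(.07,-.03,.05),W(.07,.03,.05),W(-.07,.03,.05)],[W(-.035+.022*np.cos(t),.022*np.sin(t),.05) for t in np.linspace(0,6.28,40)]]
    for L in loops:
        p=np.array([(proj(c,q)-off+.5)*f for q in L]); cv2.polylines(im,[np.round(p*16).astype(int)],True,col,1,cv2.LINE_AA,4)
for c,off,f,s in (("top",(230,150),12,(60,70)),("scene",(330,170),11,(75,55))):
    im=cv2.imread(f"pics/{c}0.png")[off[1]:off[1]+s[1],off[0]:off[0]+s[0]]
    im=cv2.resize(im,None,fx=f,fy=f,interpolation=cv2.INTER_CUBIC)
    ov(c,im,off,f,(.622,.2135,10.7),(0,255,0),im)
    ov(c,im,off,f,(.626,.2140,10.7),(0,0,255),im)
    cv2.imwrite(f"pics/ov_{c}.png",im[:600] if c=="scene" else im[200:800])
E
```

```text
(no output)
```

View pics/ov_top.png

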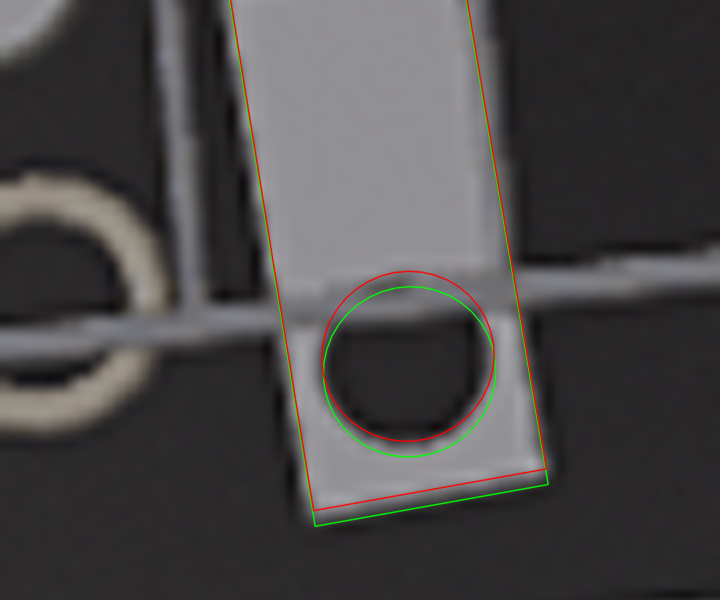

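View pics/ov_scene.png

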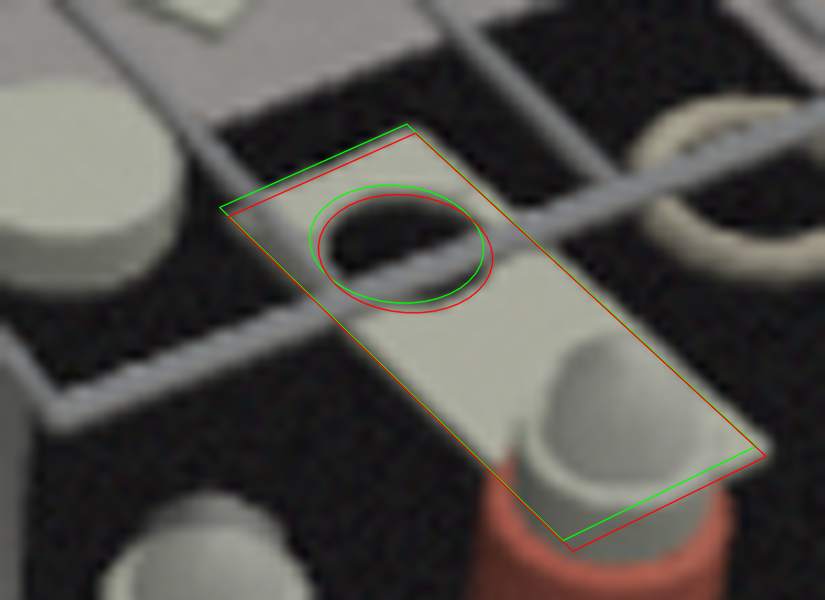

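The red outline, cover centre (0.626, 0.2145) and yaw 10.7°, fits both pictures. The hole is therefore at (0.5916, 0.208). I'll aim the TCP at (0.531, 0.2005), which keeps the body just short of the wire.

```bash
python3 - <<'E'
from h import *
go((.531,.2005,.056),7)
E
python3 -m inch '[[-0.002,0.03,0.003,0,0],[-0.002,0.05,0.004,0,0],[-0.002,0.06,0.004,0,0],[-0.002,0.065,0.004,0,0],[-0.002,0.068,0.004,0,0]]'
python3 - <<'E'
from h import *
go((.531,.2005,.034),7)
crop("scene","pics/s3.png",320,100,440,230,5)
crop("top","pics/t3.png",220,130,340,250,5)
E
```

```text
t 3.55 p [0.4632 0.1944 0.0602] yaw_y 7.05 tilt 0.22 F [ 0.6 -0.8  0.7] w 0.0852 q [ 0.4   0.39 -0.27  0.91  0.    1.85]
row [-0.0023  0.0681  0.0045] 0.0004
clock: 4.18
eef_pos: [0.5293, 0.2, 0.0546]
tool_rot: [0.662, 0.749, -0.0, -0.0]
ft_force: [-0.2, -0.2, -0.4]
grip_width: 0.0856
t 4.17 p [0.5293 0.2    0.0546] yaw_y 7.03 tilt 0.01 F [-0.2 -0.2 -0.4] w 0.0856 q [ 0.36  0.5  -0.09  0.97  0.    1.81]
row [0.0003 0.0018 0.0206] 0.0003
```

View pics/s3.png

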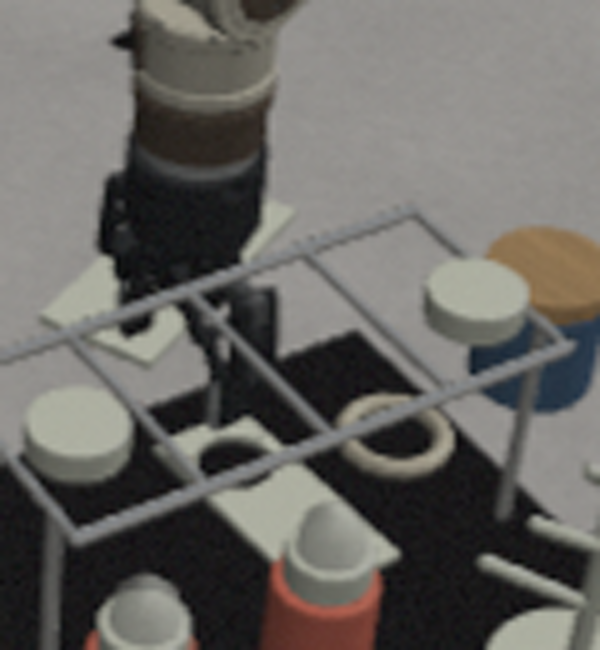

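View pics/t3.png

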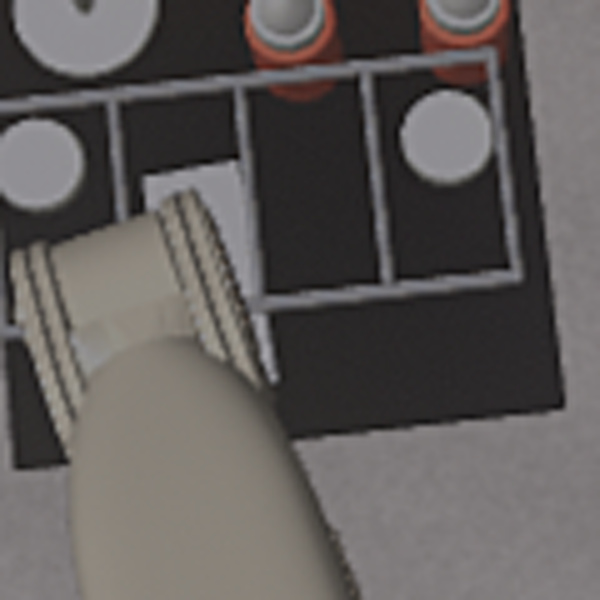

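Scene view: the far fingertip, near (225,420), hangs just above the front of the hole at (240,460). The wire is clear of the body. Lowering now.

```bash
python3 -m inch '[[0,0.001,0.008,0,0],[0,0.002,0.014,0,0],[0,0.002,0.018,0,0],[0,0.002,0.021,0,0],[0,0.002,0.021,0,0]]'
python3 - <<'E'
from h import *
st()
crop("scene","pics/s4.png",335,160,395,210,10)
E
```

```text
clock: 4.9
eef_pos: [0.5312, 0.2001, 0.033]
tool_rot: [0.662, 0.749, -0.0, -0.0]
ft_force: [-0.5, 0.5, 0.3]
grip_width: 0.0855
t 4.9 p [0.5312 0.2001 0.033 ] yaw_y 7.03 tilt 0.04 F [-0.5  0.5  0.3] w 0.0855 q [ 0.36  0.53 -0.11  0.93 -0.    1.81]
```

View pics/s4.png

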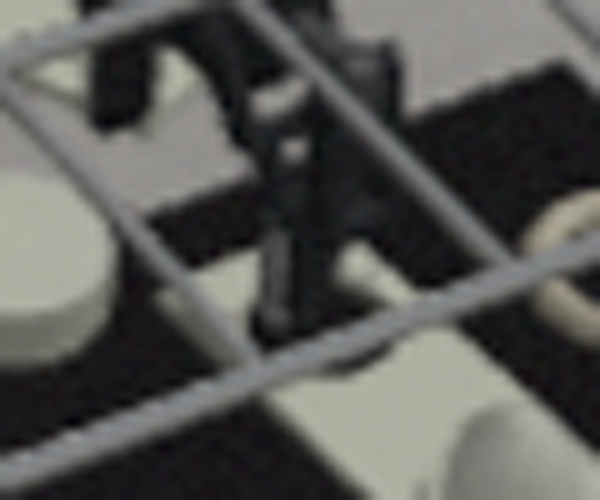

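```bash
python3 -m inch '[[0,-0.006,0,0,0],[0,-0.012,0,0,0],[0,-0.018,0,0,0],[0,-0.024,0,0,0],[0,-0.03,0,0,0],[0,-0.03,0,0,0]]'
python3 - <<'E'
from h import *
st()
crop("scene","pics/s5.png",320,140,420,220,7)
E
```

```text
clock: 5.7
eef_pos: [0.501, 0.1964, 0.0333]
tool_rot: [0.662, 0.749, -0.0, -0.0]
ft_force: [0.4, -0.3, -0.4]
grip_width: 0.0855
t 5.7 p [0.501  0.1964 0.0333] yaw_y 7.04 tilt 0.04 F [ 0.4 -0.3 -0.4] w 0.0855 q [ 0.37  0.48 -0.2   0.89  0.    1.82]
```

View pics/s5.png

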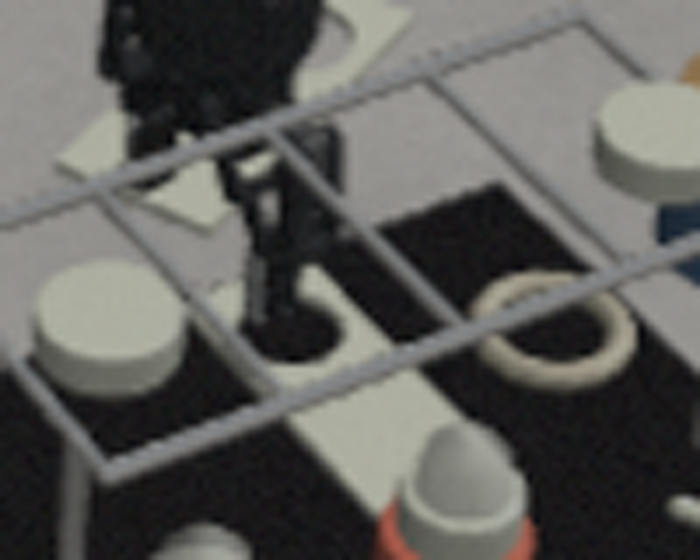

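```bash
python3 -m inch '[[0,-0.007,0,0,0],[0,-0.014,0,0,0],[0,-0.021,0,0,0],[0,-0.028,0,0,0],[0,-0.035,0,0,0],[0,-0.042,0,0,0],[0,-0.047,0,0,0],[0,-0.047,0,0,0]]'
python3 - <<'E'
from h import *
st()
crop("scene","pics/s6.png",310,120,410,220,6)
E
```

```text
clock: 6.75
eef_pos: [0.4545, 0.1907, 0.0333]
tool_rot: [0.662, 0.749, -0.0, -0.0]
ft_force: [0.5, -0.5, 0.6]
grip_width: 0.0854
t 6.75 p [0.4545 0.1907 0.0333] yaw_y 7.04 tilt 0.03 F [ 0.5 -0.5  0.6] w 0.0854 q [ 0.4   0.41 -0.32  0.84  0.    1.85]
```

View pics/s6.png

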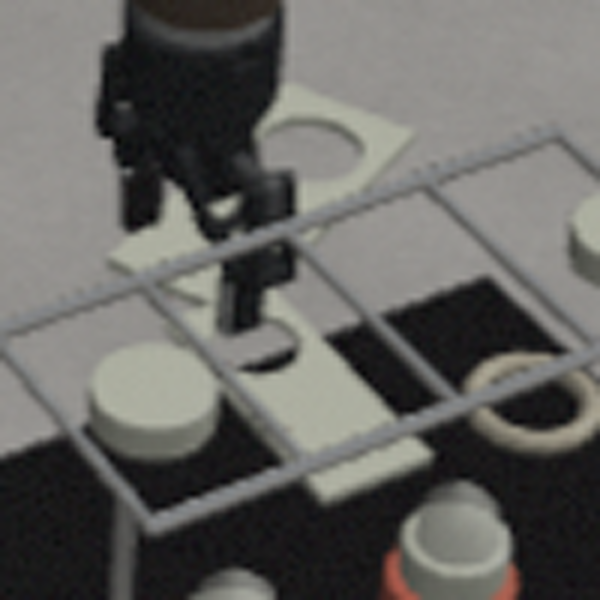

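```bash
python3 -m inch '[[0,0.001,-0.02,0,0],[0,0.001,-0.05,0,0],[0,0.001,-0.1,0,0],[-0.06,-0.03,-0.13,-0.08,0],[-0.12,-0.05,-0.13,-0.16,0],[-0.18,-0.05,-0.13,-0.25,0],[-0.22,-0.05,-0.13,-0.33,0],[-0.22,-0.05,-0.13,-0.42,0],[-0.22,-0.05,-0.13,-0.5,0]]'
python3 - <<'E'
from h import *
st()
crop("scene","pics/s7.png",310,130,410,210,7)
crop("top","pics/t7.png",220,150,320,235,7)
E
```

```text
clock: 7.92
eef_pos: [0.4324, -0.0351, 0.1633]
tool_rot: [0.216, 0.976, -0.0, 0.0]
ft_force: [-1.1, 0.0, 0.2]
grip_width: 0.0856
t 7.92 p [ 0.4324 -0.0351  0.1633] yaw_y 65.04 tilt 0.0 F [-1.1  0.   0.2] w 0.0856 q [-0.08  0.16 -0.29  1.13 -0.    0.35]
```

View pics/s7.png

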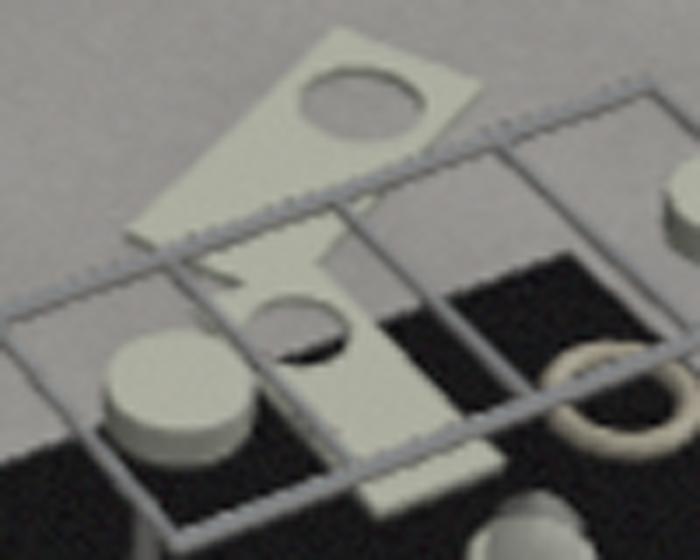

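View pics/t7.png

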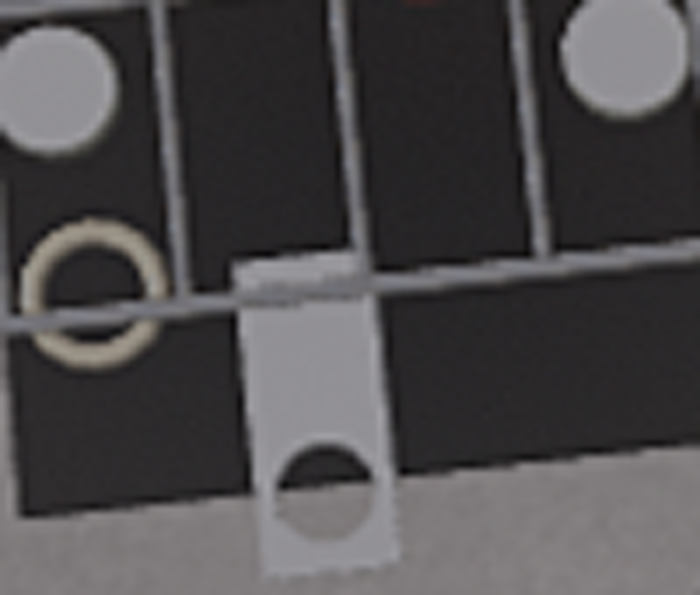

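```bash
cat >> h.py <<'E'
def ovl(c,off,s,f,pose,name,z=.05,hx=.07,hy=.03,hole=True,im=None):
    if im is None: im=bot.camera(c)[:,:,::-1]
    im=cv2.resize(np.ascontiguousarray(im[off[1]:off[1]+s[1],off[0]:off[0]+s[0]]),None,fx=f,fy=f,interpolation=cv2.INTER_CUBIC)
    x,y,a=pose; a=np.radians(a)
    W=lambda u,v:(x+u*np.cos(a)-v*np.sin(a),y+u*np.sin(a)+v*np.cos(a),z)
    L=[[W(-hx,-hy),W(hx,-hy),W(hx,hy),W(-hx,hy)]]
    if hole: L.append([W(-.035+.022*np.cos(t),.022*np.sin(t)) for t in np.linspace(0,6.28,40)])
    for l in L:
        p=np.array([(proj(c,q)-np.array(off)+.5)*f for q in l]); cv2.polylines(im,[np.round(p*16).astype(int)],True,(0,255,0),1,cv2.LINE_AA,4)
    cv2.imwrite(name,im)
E
python3 - <<'E'
from h import *
T=lambda x,y:(220+x/7-.5,150+y/7-.5)
P=[plane("top",T(*q),.05) for q in((267,577),(400,558),(362,250),(235,263))]
for p in P: print(p.round(4))
F=(P[0]+P[1])/2;B=(P[2]+P[3])/2
d=B-F; yaw=np.degrees(np.arctan2(d[1],d[0])); c=(F+B)/2
print("center",c,"yaw",yaw,np.linalg.norm(d))
for q in ((20,516),(690,445)): print("edge",plane("top",T(*q),.045))
pose=(c[0],c[1],yaw)
ovl("top",(220,150),(100,85),7,pose,"pics/o7t.png")
ovl("scene",(310,130),(100,80),7,pose,"pics/o7s.png")
E
```

```text
[0.4807 0.2223 0.05  ]
[0.4894 0.165  0.05  ]
[0.6247 0.1845 0.05  ]
[0.6186 0.2401 0.05  ]
center [0.55335057 0.20297393 0.05      ] yaw 7.7571182237107585 0.1378708141830034
edge [0.50697277 0.33111998 0.045     ]
edge [0.54018632 0.03992854 0.045     ]
```

View pics/o7t.png

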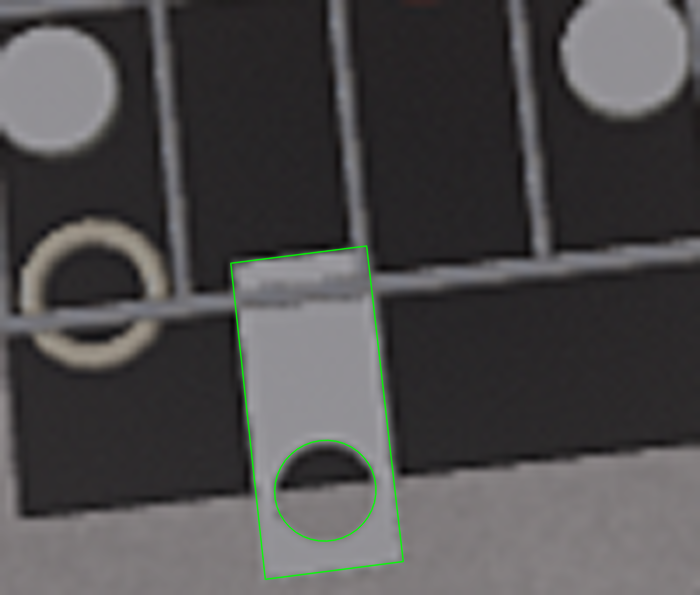

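View pics/o7s.png

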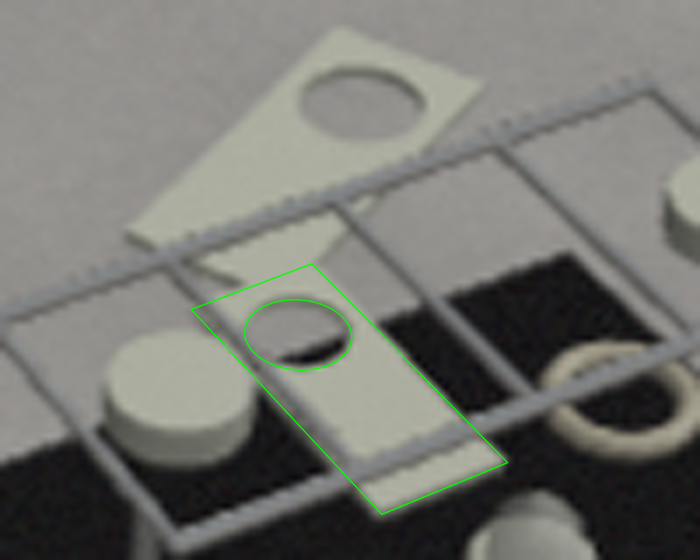

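The green outline (centre (0.5534, 0.2030), yaw ~7.5°) matches both pictures. The end overhangs the board's front edge by about 38 mm and lies flat. Next I'll grip the overhang by its two sides.

```bash
python3 - <<'E'
from h import *
go((.5009,.196,.11),97.5)
E
```

```text
t 8.12 p [ 0.4324 -0.0337  0.1633] yaw_y 64.69 tilt 0.0 F [ 0.4  0.  -0. ] w 0.0854 q [-0.08  0.16 -0.29  1.13  0.    0.36]
row [0.0363 0.2369 0.0533] -0.2734
```

```bash
python3 -m inch '[[0.009,0.06,0.01,-0.08,0],[0.018,0.12,0.02,-0.16,0],[0.027,0.18,0.03,-0.24,0],[0.036,0.22,0.045,-0.273,0],[0.036,0.237,0.053,-0.273,0],[0.036,0.237,0.053,-0.273,0]]'
python3 - <<'E'
from h import *
go((.5009,.196,.0225),97.5)
E
```

```text
clock: 8.88
eef_pos: [0.5, 0.1967, 0.1094]
tool_rot: [-0.067, 0.998, -0.001, -0.001]
ft_force: [-0.6, -1.0, -0.5]
grip_width: 0.0854
t 8.88 p [0.5    0.1967 0.1094] yaw_y 97.63 tilt 0.11 F [-0.6 -1.  -0.5] w 0.0854 q [ 0.38  0.4  -0.1   1.07 -0.    0.24]
row [-0.0009 -0.0007  0.0869] 0.0011
```

```bash
python3 -m inch '[[0,-0.001,0.03,0,0],[-0.001,-0.001,0.06,0,0],[-0.001,-0.001,0.08,0,0],[-0.001,-0.001,0.087,0,0],[-0.001,-0.001,0.087,0,0],[-0.001,-0.001,0.087,0,0.2],[-0.001,-0.001,0.087,0,1],[-0.001,-0.001,0.087,0,1],[-0.001,-0.001,0.087,0,1],[-0.001,-0.001,0.087,0,1]]'
python3 - <<'E'
from h import *
st()
crop("scene","pics/s8.png",310,120,410,210,7)
E
```

```text
clock: 10.12
eef_pos: [0.5024, 0.1955, 0.0247]
tool_rot: [-0.066, 0.998, 0.0, 0.001]
ft_force: [-0.4, -1.3, 5.7]
grip_width: 0.0583
t 10.12 p [0.5024 0.1955 0.0247] yaw_y 97.62 tilt 0.14 F [-0.4 -1.3  5.7] w 0.0583 q [ 0.37  0.49 -0.21  0.87 -0.    0.24]
```

View pics/s8.png

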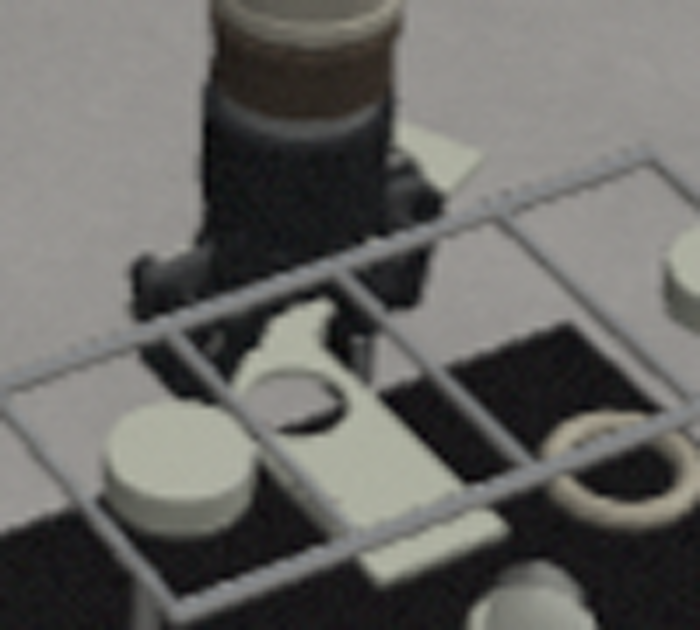

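```bash
python3 -m inch '[[0,0,-0.005,0,1],[0,0,-0.012,0,1],[0,0,-0.02,0,1],[0,0,-0.025,0,1]]'
python3 - <<'E'
from h import *
o,A=st(); print(A[:,0].round(3))
crop("scene","pics/s9.png",310,110,410,210,6)
E
```

```text
clock: 10.68
eef_pos: [0.5018, 0.1955, 0.049]
tool_rot: [-0.067, 0.998, 0.0, 0.0]
ft_force: [0.7, 0.7, -0.3]
grip_width: 0.0582
t 10.68 p [0.5018 0.1955 0.049 ] yaw_y 97.63 tilt 0.05 F [ 0.7  0.7 -0.3] w 0.0582 q [ 0.37  0.46 -0.18  0.93  0.    0.24]
[-0.991 -0.133 -0.001]
```

View pics/s9.png

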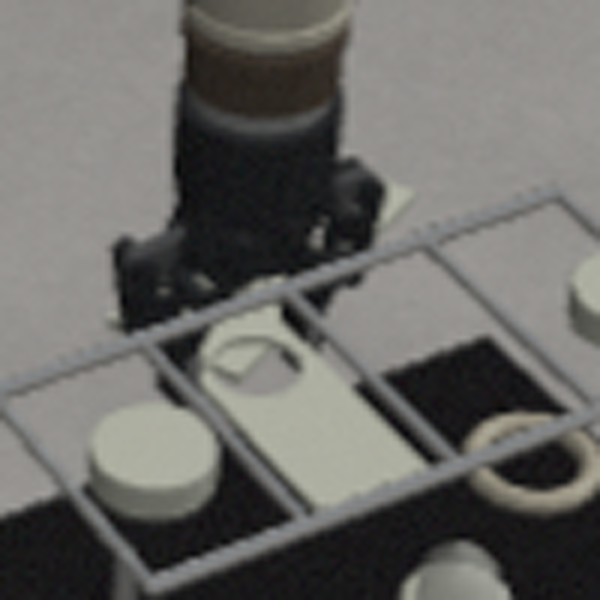

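```bash
python3 -m inch '[[0.02,0,0,0,1],[0.04,0,0,0,1],[0.06,0,-0.005,0,1],[0.08,0,-0.02,0,1],[0.09,0,-0.06,0,1],[0.09,0,-0.1,0,1],[0.09,0,-0.13,0,1]]'
python3 - <<'E'
from h import *
st()
T=lambda x,y:(380+x/6-.5,190+y/6-.5)
P=[plane("top",T(*q),.065) for q in((399,181),(493,178),(515,413),(419,416))]
for p in P: print(p.round(4))
c=sum(P)/4; d=(P[0]+P[1]-P[2]-P[3])/2; yaw=np.degrees(np.arctan2(d[1],d[0])); print(c,yaw,np.linalg.norm(d))
im=cv2.imread("pics/top0.png"); im2=cv2.imread("pics/scene0.png")
pose=(c[0],c[1],yaw)
ovl("top",(430,205),(50,70),8,pose,"pics/obt.png",.065,.059,.024,False,im)
ovl("scene",(130,185),(50,70),8,pose,"pics/obs.png",.065,.059,.024,False,im2)
a=cv2.imread("pics/obt.png");b=cv2.imread("pics/obs.png"); cv2.imwrite("pics/ob.png",np.hstack([a,b]))
E
```

```text
clock: 11.6
eef_pos: [0.4125, 0.1836, 0.1803]
tool_rot: [-0.067, 0.998, 0.0, 0.001]
ft_force: [-0.0, 0.1, -1.2]
grip_width: 0.0582
t 11.6 p [0.4125 0.1836 0.1803] yaw_y 97.63 tilt 0.11 F [-0.   0.1 -1.2] w 0.0582 q [ 0.42  0.17 -0.22  1.18  0.    0.29]
[ 0.5203 -0.3445  0.065 ]
[ 0.5222 -0.3915  0.065 ]
[ 0.4054 -0.3977  0.065 ]
[ 0.4036 -0.3503  0.065 ]
[ 0.46288291 -0.37099723  0.065     ] 2.9346024582882295 0.11692462339015029
```

View pics/ob.png

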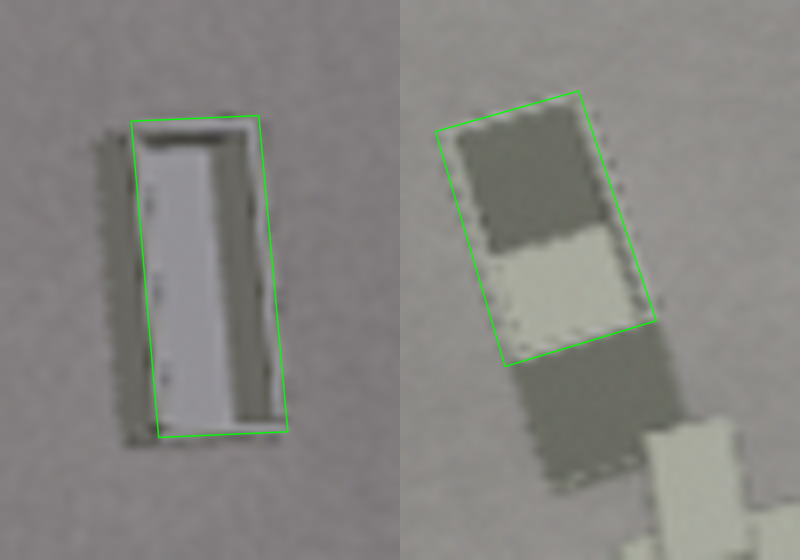

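```bash
python3 - <<'E'
from h import *
o,A=st(); p=o["eef_pos"]; a=np.radians(7.63)
pose=(p[0]+.0515*np.cos(a),p[1]+.0515*np.sin(a),7.63)
ovl("top",(225,170),(85,80),7,pose,"pics/oht.png",p[2]+.0253)
ovl("scene",(305,85),(90,85),7,pose,"pics/ohs.png",p[2]+.0253)
E
```

```text
t 11.6 p [0.4125 0.1836 0.1803] yaw_y 97.63 tilt 0.11 F [-0.   0.1 -1.2] w 0.0582 q [ 0.42  0.17 -0.22  1.18  0.    0.29]
```

View pics/oht.png

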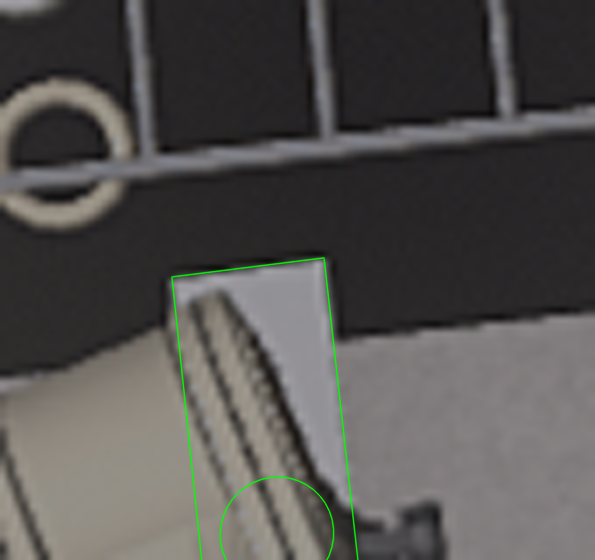

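View pics/ohs.png

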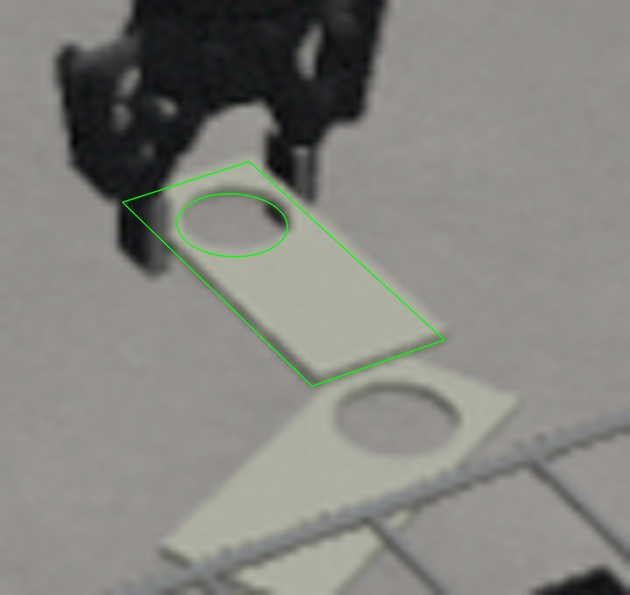

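The predicted outline matches the held cover to about 1 px in both views, so it is held level and aligned with the tool. Next I carry it over the box.

```bash
python3 - <<'E'
from h import *
go((.4116,-.3731,.16),92.9)
E
```

```text
t 11.7 p [0.4146 0.1845 0.1819] yaw_y 97.63 tilt 0.44 F [-0.3  0.8 -0.1] w 0.0587 q [ 0.42  0.17 -0.21  1.18  0.    0.29]
row [ 0.0771 -0.5523  0.0201] 0.0394
```

```bash
python3 -m inch '[[0.007,-0.05,0,0.004,1],[0.014,-0.1,0,0.008,1],[0.021,-0.15,0,0.012,1],[0.028,-0.2,0,0.016,1],[0.035,-0.25,0,0.02,1],[0.042,-0.3,0,0.024,1],[0.049,-0.35,0,0.028,1],[0.056,-0.4,0.005,0.032,1],[0.063,-0.45,0.01,0.036,1],[0.07,-0.5,0.015,0.039,1]]'
python3 -m inch '[[0.006,-0.03,0.005,0,1],[0.006,-0.053,0.005,0,1],[0.006,-0.053,0.005,0,1],[0.006,-0.053,0.005,0,1]]'
python3 - <<'E'
from h import *
go((.4116,-.3731,.08),92.9)
E
```

```text
clock: 12.95
eef_pos: [0.4086, -0.3228, 0.1618]
tool_rot: [-0.025, 1.0, 0.001, -0.001]
ft_force: [0.5, -0.7, 0.5]
grip_width: 0.0587
clock: 13.45
eef_pos: [0.4055, -0.3737, 0.1573]
tool_rot: [-0.026, 1.0, 0.001, -0.001]
ft_force: [0.1, 0.2, -1.1]
grip_width: 0.0583
t 13.45 p [ 0.4055 -0.3737  0.1573] yaw_y 92.96 tilt 0.13 F [ 0.1  0.2 -1.1] w 0.0583 q [-0.74  0.38  0.01  1.2   0.   -0.8 ]
row [-0.0062  0.0002  0.0773] 0.0005
```

```bash
python3 -m inch '[[-0.006,0,0.03,0,1],[-0.006,0,0.06,0,1],[-0.006,0,0.077,0,1],[-0.006,0,0.077,0,1],[-0.006,0,0.077,0,1]]'
python3 - <<'E'
from h import *
o,A=st(); p=o["eef_pos"]; a=np.radians(2.93)
pose=(p[0]+.0515*np.cos(a),p[1]+.0515*np.sin(a),2.93); print(pose)
ovl("top",(425,190),(75,75),8,pose,"pics/o10t.png",p[2]+.0253)
ovl("scene",(110,150),(90,85),7,pose,"pics/o10s.png",p[2]+.0253)
go((.4116,-.3731,.0447),92.9)
E
```

```text
clock: 14.08
eef_pos: [0.4126, -0.3741, 0.0822]
tool_rot: [-0.026, 1.0, -0.0, 0.0]
ft_force: [-0.2, 0.6, 0.0]
grip_width: 0.0582
t 14.07 p [ 0.4126 -0.3741  0.0822] yaw_y 93.0 tilt 0.07 F [-0.2  0.6  0. ] w 0.0582 q [-0.74  0.46 -0.09  1.02  0.   -0.79]
(np.float64(0.4640725588532327), np.float64(-0.37150780173545417), 2.93)
t 14.18 p [ 0.4128 -0.3747  0.0826] yaw_y 92.98 tilt 0.13 F [-0.1 -0.6 -0.7] w 0.0581 q [-0.74  0.46 -0.09  1.02  0.   -0.79]
row [0.0012 0.0017 0.0379] 0.0006
```

View pics/o10t.png

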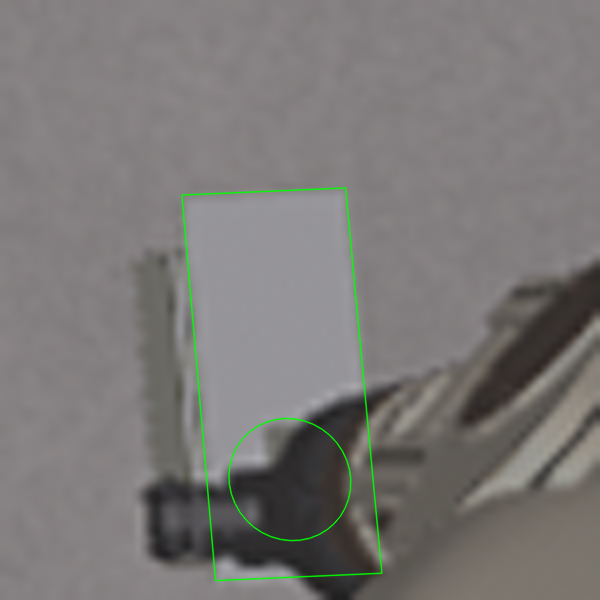

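View pics/o10s.png

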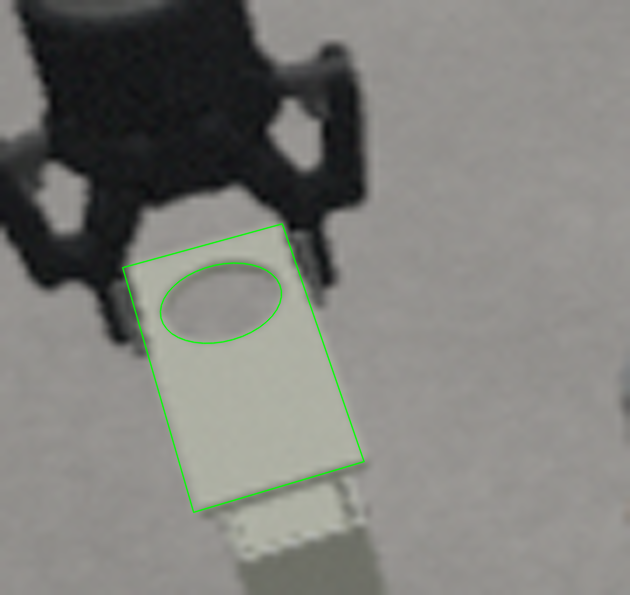

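```bash
python3 -m inch '[[0.001,0.001,0.015,0,1],[0.001,0.001,0.028,0,1],[0.001,0.001,0.034,0,1],[0.001,0.001,0.036,0,1],[0.001,0.001,0.036,0,1]]'
python3 - <<'E'
from h import *
o,A=st(); p=o["eef_pos"]; a=np.radians(2.93)
pose=(p[0]+.0515*np.cos(a),p[1]+.0515*np.sin(a),2.93); print(pose)
ovl("scene",(110,165),(90,85),7,pose,"pics/o11s.png",p[2]+.0253)
E
```

```text
clock: 14.8
eef_pos: [0.4111, -0.3736, 0.0453]
tool_rot: [-0.026, 1.0, -0.0, 0.0]
ft_force: [0.3, 0.4, -0.0]
grip_width: 0.0581
t 14.8 p [ 0.4111 -0.3736  0.0453] yaw_y 92.94 tilt 0.02 F [ 0.3  0.4 -0. ] w 0.0581 q [-0.74  0.5  -0.14  0.94  0.   -0.79]
(np.float64(0.46254310287636596), np.float64(-0.37095533508269873), 2.93)
```

View pics/o11s.png

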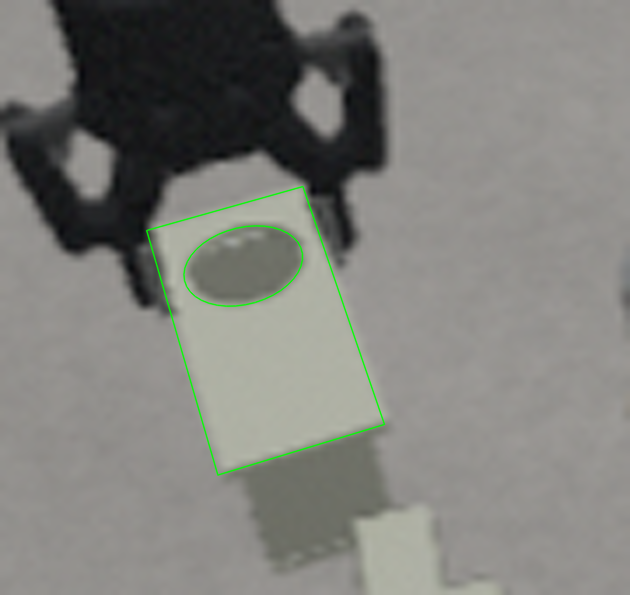

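```bash
python3 -m inch '[[0,0,0.001,0,1],[0,0,0.002,0,1],[0,0,0.002,0,1]]'; python3 -m inch '[[0,0,0.001,0,1],[0,0,0.002,0,1],[0,0,0.002,0,1]]'
```

```text
clock: 15.22
eef_pos: [0.4113, -0.3738, 0.045]
tool_rot: [-0.026, 1.0, -0.001, 0.001]
ft_force: [-2.3, 2.2, 9.8]
grip_width: 0.0586
clock: 15.6
eef_pos: [0.4114, -0.3738, 0.0449]
tool_rot: [-0.026, 1.0, -0.001, 0.001]
ft_force: [-4.7, 4.7, 20.4]
grip_width: 0.0582
```

```bash
python3 -m inch '[[0,0,-0.002,0,1],[0,0,-0.003,0,1],[0,0,-0.003,0,1],[0,0,-0.003,0,0.25],[0,0,-0.003,0,0.15],[0,0,-0.003,0,0],[0,0,-0.003,0,0],[0,0,-0.003,0,0]]'
python3 -m inch '[[0,0,-0.03,0,0],[0,0,-0.08,0,0],[0,0,-0.13,0,0],[0.0,0.05,-0.15,0,0],[0,0.1,-0.15,0,0],[0,0.15,-0.15,0,0],[0,0.2,-0.15,0,0]]'
python3 - <<'E'
from h import *
st(); pose=(.463,-.371,2.93)
ovl("top",(425,190),(75,75),8,pose,"pics/o12t.png",.07)
ovl("scene",(110,165),(90,85),7,pose,"pics/o12s.png",.07)
E
```

```text
clock: 16.6
eef_pos: [0.411, -0.3734, 0.0442]
tool_rot: [-0.026, 1.0, 0.0, -0.0]
ft_force: [0.1, -0.2, 0.5]
grip_width: 0.0855
clock: 17.48
eef_pos: [0.4004, -0.1723, 0.1945]
tool_rot: [-0.025, 1.0, -0.0, 0.0]
ft_force: [0.5, -0.8, 0.4]
grip_width: 0.0851
t 17.48 p [ 0.4004 -0.1723  0.1945] yaw_y 92.92 tilt 0.05 F [ 0.5 -0.8  0.4] w 0.0851 q [-0.41  0.13 -0.22  1.21  0.   -0.46]
```

View pics/o12t.png

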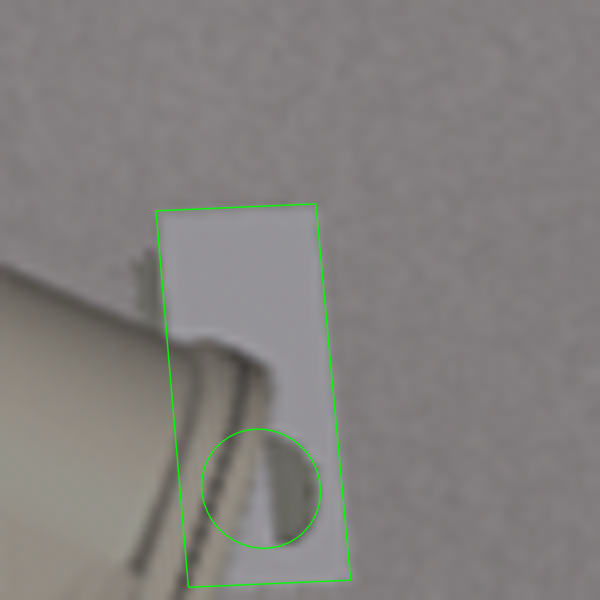

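View pics/o12s.png

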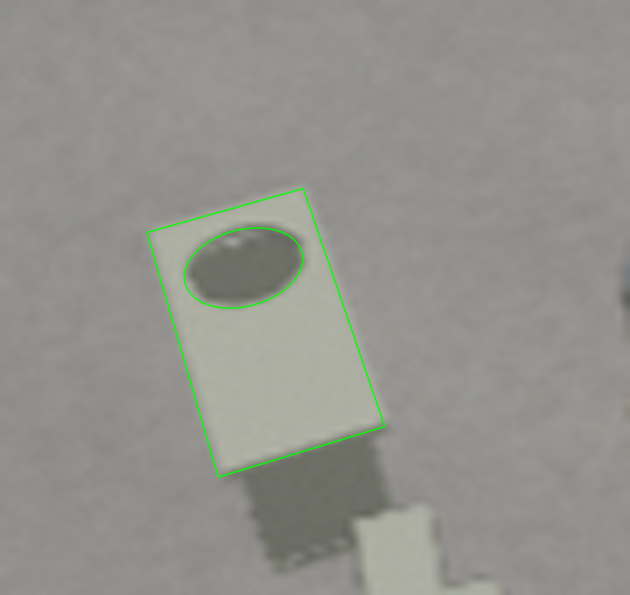

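```bash
python3 - <<'E'
from h import *
print("lid top",plane("top",(380+151/6-.5,190+183/6-.5),.0956))
print("lid scene",plane("scene",(125+424/5-.5,185+86/5-.5),.0956))
print("pink",plane("scene",(125+618/5-.5,185+78/5-.5),.08), plane("top",(370.5,216),.08))
def circ(c,cx,cy,z,r,off,f,im):
    p=np.array([(proj(c,(cx+r*np.cos(t),cy+r*np.sin(t),z))-np.array(off)+.5)*f for t in np.linspace(0,6.28,50)]); cv2.polylines(im,[np.round(p*16).astype(int)],True,(0,255,0),1,cv2.LINE_AA,4)
out=[]
for c,off in(("top",(375,195)),("scene",(185,190))):
    im=cv2.imread(f"pics/{c}0.png")[off[1]:off[1]+50,off[0]:off[0]+50]; im=cv2.resize(im,None,fx=8,fy=8,interpolation=cv2.INTER_CUBIC)
    x,y=.5165,-.2205
    circ(c,x,y,.0956,.028,off,8,im); circ(c,x,y,.024,.034,off,8,im); circ(c,x,y,0,.034,off,8,im); out.append(im)
cv2.imwrite("pics/pot.png",np.hstack(out))
E
```

```text
lid top [ 0.51478887 -0.21525806  0.0956    ]
lid scene [ 0.51552198 -0.21379553  0.0956    ]
pink [ 0.53082237 -0.11462343  0.08      ] [ 0.52790259 -0.11639281  0.08      ]
```

View pics/pot.png

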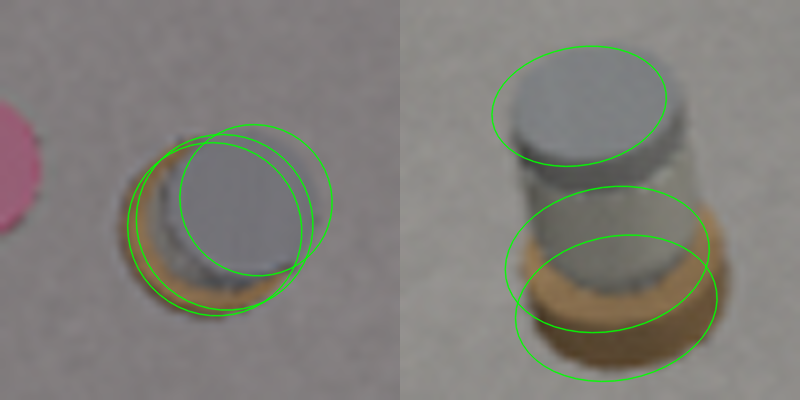

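```bash
python3 - <<'E'
from h import *
go((.515,-.2145,.15),50)
E
```

```text
t 17.57 p [ 0.3997 -0.1699  0.1945] yaw_y 93.25 tilt 0.1 F [-0.7 -0.   0.9] w 0.0853 q [-0.4   0.13 -0.23  1.21  0.   -0.46]
row [-0.1126 -0.0511  0.0443] 0.3604
```

```bash
python3 -m inch '[[-0.03,-0.013,0,0.085,0],[-0.06,-0.026,0.01,0.17,0],[-0.09,-0.04,0.025,0.255,0],[-0.113,-0.05,0.04,0.33,0],[-0.113,-0.05,0.044,0.358,0],[-0.113,-0.05,0.044,0.358,0]]'
python3 - <<'E'
from h import *
go((.515,-.2145,.0405),50)
crop("scene","pics/s13.png",180,150,290,240,6)
E
```

```text
clock: 18.32
eef_pos: [0.5159, -0.2185, 0.1493]
tool_rot: [0.342, 0.94, -0.0, -0.001]
ft_force: [-0.4, -0.2, 0.5]
grip_width: 0.085
t 18.32 p [ 0.5159 -0.2185  0.1493] yaw_y 49.99 tilt 0.09 F [-0.4 -0.2  0.5] w 0.085 q [-0.4   0.41  0.02  1.19 -0.    0.3 ]
row [0.0031 0.0026 0.1088] -0.0001
```

View pics/s13.png

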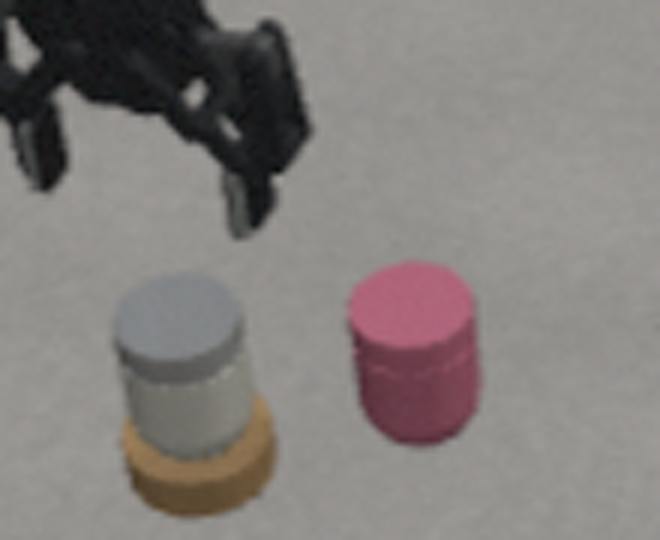

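The open gripper is above the pot, with the fingers either side of it and the pink one clear to the right. Lowering and gripping.

```bash
python3 -m inch '[[0.003,0.003,0.03,0,0],[0.003,0.003,0.06,0,0],[0.003,0.003,0.09,0,0],[0.003,0.003,0.109,0,0],[0.003,0.003,0.109,0,0],[0.003,0.003,0.109,0,0.2],[0.003,0.003,0.109,0,0.6],[0.003,0.003,0.109,0,1],[0.003,0.003,0.109,0,1],[0.003,0.003,0.109,0,1]]'
python3 - <<'E'
from h import *
st()
crop("scene","pics/s14.png",180,150,290,240,6)
E
```

```text
clock: 19.62
eef_pos: [0.5152, -0.2164, 0.0434]
tool_rot: [0.343, 0.939, -0.003, 0.001]
ft_force: [-5.7, -5.5, 4.6]
grip_width: 0.055
t 19.62 p [ 0.5152 -0.2164  0.0434] yaw_y 49.89 tilt 0.35 F [-5.7 -5.5  4.6] w 0.055 q [-0.39  0.5  -0.13  0.94 -0.01  0.31]
```

View pics/s14.png

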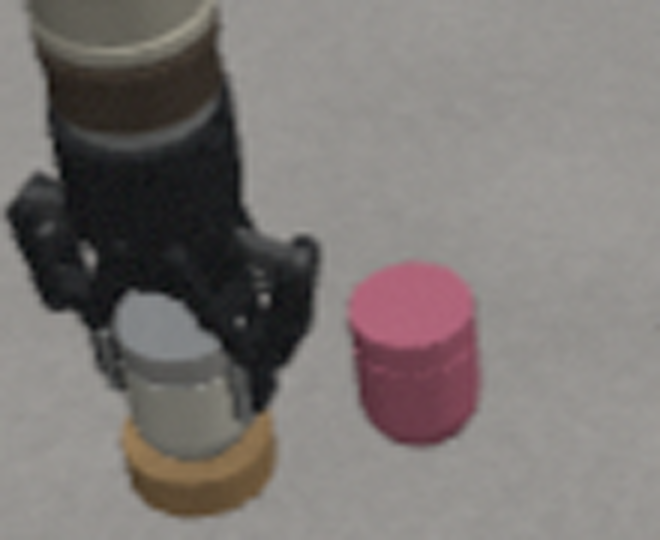

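```bash
python3 -m inch '[[0,0,-0.01,0,1],[0,0,-0.03,0,1],[0,0,-0.06,0,1],[0,0,-0.09,0,1],[0,0,-0.11,0,1],[0,0,-0.11,0,1]]'
python3 - <<'E'
from h import *
st()
crop("scene","pics/s15.png",170,100,290,220,5)
crop("top","pics/t15.png",370,180,450,260,7)
E
```

```text
clock: 20.42
eef_pos: [0.5176, -0.214, 0.1542]
tool_rot: [0.342, 0.94, 0.0, 0.003]
ft_force: [0.0, -0.1, -0.3]
grip_width: 0.0548
t 20.43 p [ 0.5176 -0.214   0.1542] yaw_y 50.02 tilt 0.34 F [ 0.  -0.1 -0.3] w 0.0548 q [-0.39  0.4   0.02  1.19  0.    0.31]
```

View pics/s15.png

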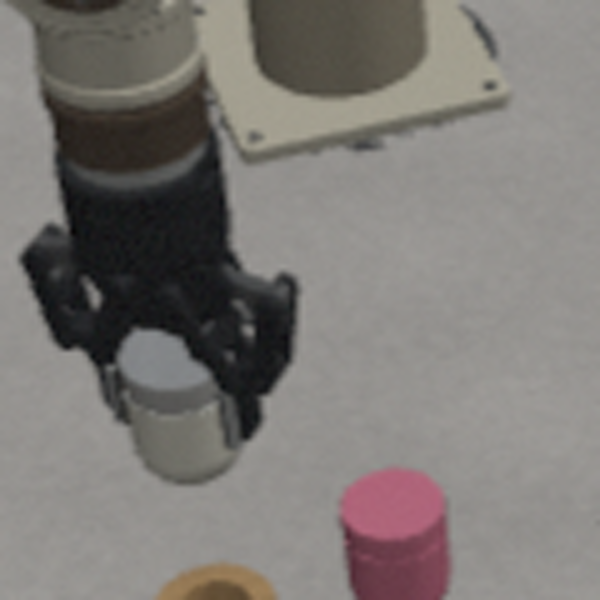

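View pics/t15.png

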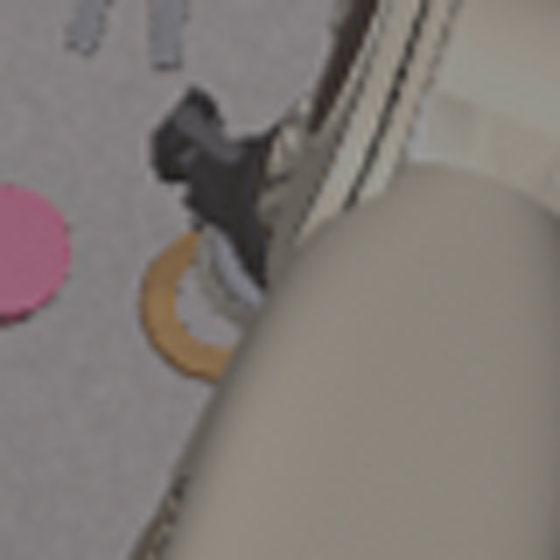

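```bash
cat >> h.py <<'E'
def circ(c,cx,cy,z,r,off,f,im,col=(0,255,0)):
    p=np.array([(proj(c,(cx+r*np.cos(t),cy+r*np.sin(t),z))-np.array(off)+.5)*f for t in np.linspace(0,6.28,50)]); cv2.polylines(im,[np.round(p*16).astype(int)],True,col,1,cv2.LINE_AA,4)
def potov(c,off,s,f,x,y,zb,name):
    im=bot.camera(c)[off[1]:off[1]+s[1],off[0]:off[0]+s[0],::-1]; im=cv2.resize(np.ascontiguousarray(im),None,fx=f,fy=f,interpolation=cv2.INTER_CUBIC)
    circ(c,x,y,zb+.08,.028,off,f,im); circ(c,x,y,zb+.062,.028,off,f,im,(255,255,0))
    # sphere silhouette
    K,t,A=cal(c); v=np.array([x,y,zb+.028])-t; v/=np.linalg.norm(v); e=np.cross(v,[0,0,1]); e/=np.linalg.norm(e); g=np.cross(v,e)
    p=np.array([(proj(c,np.array([x,y,zb+.028])+.028*(np.cos(q)*e+np.sin(q)*g))-np.array(off)+.5)*f for q in np.linspace(0,6.28,50)]); cv2.polylines(im,[np.round(p*16).astype(int)],True,(0,0,255),1,cv2.LINE_AA,4)
    cv2.imwrite(name,im)
E
python3 - <<'E'
from h import *
o,A=st(); p=o["eef_pos"]
potov("scene",(180,150),(50,55),11,.5176,-.214,.1542-.0278,"pics/p15.png")
E
```

```text
t 20.52 p [ 0.5158 -0.2133  0.1513] yaw_y 50.01 tilt 0.03 F [-0.   0.4 -1.4] w 0.0551 q [-0.39  0.4   0.02  1.19  0.    0.31]
```

View pics/p15.png

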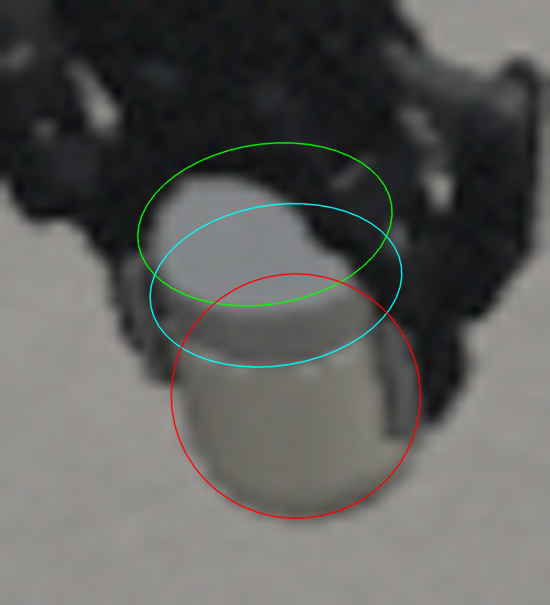

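```bash
python3 - <<'E'
from h import *
o,A=st(); p=o["eef_pos"]
a=proj("scene",p); print([(proj("scene",p+d)-a).round(2) for d in (A[:,0]*.01,A[:,1]*.01,np.array([0,0,.01]))])
x,y=p[:2]+.002*A[:2,0]
potov("scene",(180,150),(50,55),11,x,y,p[2]-.0278,"pics/p16.png"); st()
E
```

```text
t 20.57 p [ 0.5153 -0.2132  0.1506] yaw_y 50.0 tilt 0.07 F [ 0.2  0.  -1.2] w 0.0551 q [-0.39  0.4   0.02  1.19  0.    0.31]
[array([ 1.78, -2.51]), array([3.58, 0.84]), array([-0.53, -2.95])]
t 20.62 p [ 0.5151 -0.2132  0.1502] yaw_y 50.0 tilt 0.12 F [-0.1  0.1 -1.3] w 0.0548 q [-0.39  0.4   0.02  1.19  0.    0.31]
```

View pics/p16.png

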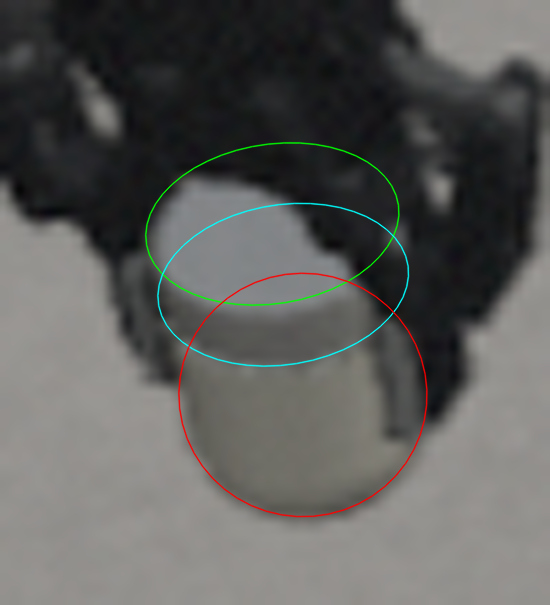

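```bash
python3 - <<'E'
from h import *
go((.4295,-.3741,.145),50)
E
```

```text
t 20.62 p [ 0.5151 -0.2132  0.1502] yaw_y 50.0 tilt 0.12 F [-0.1  0.1 -1.3] w 0.0548 q [-0.39  0.4   0.02  1.19  0.    0.31]
row [-0.0379 -0.1783  0.0052] -0.0
```

```bash
python3 -m inch '[[-0.008,-0.04,0,0,1],[-0.016,-0.08,0,0,1],[-0.025,-0.12,0.002,0,1],[-0.034,-0.16,0.005,0,1],[-0.038,-0.178,0.005,0,1],[-0.038,-0.178,0.005,0,1],[-0.038,-0.178,0.005,0,1]]'
python3 - <<'E'
from h import *
go((.4295,-.3741,.105),50)
E
```

```text
clock: 21.5
eef_pos: [0.4308, -0.3733, 0.146]
tool_rot: [0.342, 0.94, 0.0, -0.0]
ft_force: [0.2, 0.0, -0.8]
grip_width: 0.0549
t 21.5 p [ 0.4308 -0.3733  0.146 ] yaw_y 50.05 tilt 0.07 F [ 0.2  0.  -0.8] w 0.0549 q [-0.71  0.43  0.04  1.19  0.   -0.02]
row [ 0.0005 -0.0015  0.041 ] 0.0004
```

```bash
python3 -m inch '[[0,-0.001,0.015,0,1],[0.001,-0.001,0.03,0,1],[0.001,-0.001,0.041,0,1],[0.001,-0.001,0.041,0,1],[0.001,-0.001,0.041,0,1]]'
python3 - <<'E'
from h import *
o,A=st(); p=o["eef_pos"]; x,y=p[:2]+.002*A[:2,0]; print(x,y)
potov("scene",(115,155),(75,75),8,x,y,p[2]-.0278,"pics/p17.png"); st()
E
```

```text
clock: 22.12
eef_pos: [0.4292, -0.3746, 0.1054]
tool_rot: [0.342, 0.94, -0.0, 0.0]
ft_force: [0.9, -0.3, -0.7]
grip_width: 0.0551
t 22.12 p [ 0.4292 -0.3746  0.1054] yaw_y 49.99 tilt 0.02 F [ 0.9 -0.3 -0.7] w 0.0551 q [-0.72  0.46 -0.02  1.09 -0.   -0.02]
0.42767584869955333 -0.3733181133796473
t 22.18 p [ 0.4294 -0.3748  0.1058] yaw_y 49.99 tilt 0.06 F [-0.1 -0.  -2.1] w 0.055 q [-0.72  0.46 -0.02  1.09 -0.   -0.02]
```

View pics/p17.png

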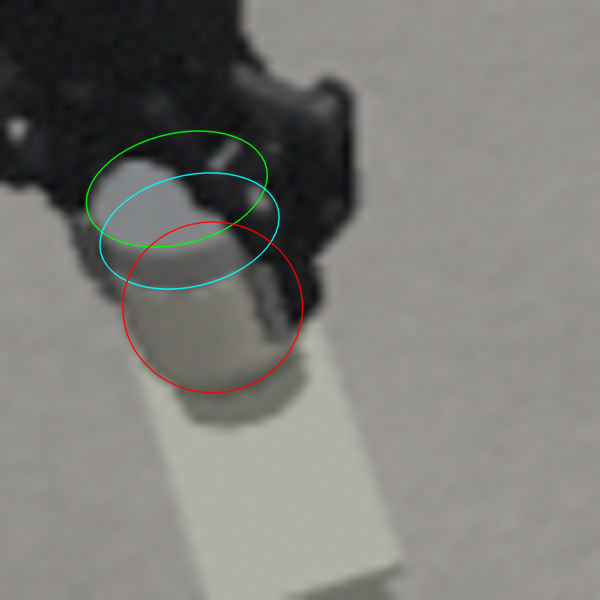

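```bash
python3 -m inch '[[0,0,0.006,0,1],[0,0,0.011,0,1],[0,0,0.014,0,1],[0,0,0.016,0,1],[0,0,0.016,0,1],[0,0,0.016,0,1]]'; python3 -m inch '[[0,0,0.001,0,1],[0,0,0.002,0,1],[0,0,0.002,0,1],[0,0,0.002,0,1]]'
python3 - <<'E'
from h import *
o,A=st()
crop("scene","pics/s18.png",115,155,190,230,8)
E
```

```text
clock: 22.92
eef_pos: [0.4288, -0.3744, 0.0896]
tool_rot: [0.342, 0.94, -0.0, -0.0]
ft_force: [-2.1, 1.7, 2.9]
grip_width: 0.0549
clock: 23.42
eef_pos: [0.4289, -0.3745, 0.0892]
tool_rot: [0.342, 0.94, -0.0, 0.0]
ft_force: [-5.3, 3.3, 12.2]
grip_width: 0.0552
t 23.43 p [ 0.4289 -0.3745  0.0892] yaw_y 49.99 tilt 0.06 F [-5.3  3.3 12.2] w 0.0552 q [-0.72  0.47 -0.04  1.05 -0.   -0.02]
```

View pics/s18.png

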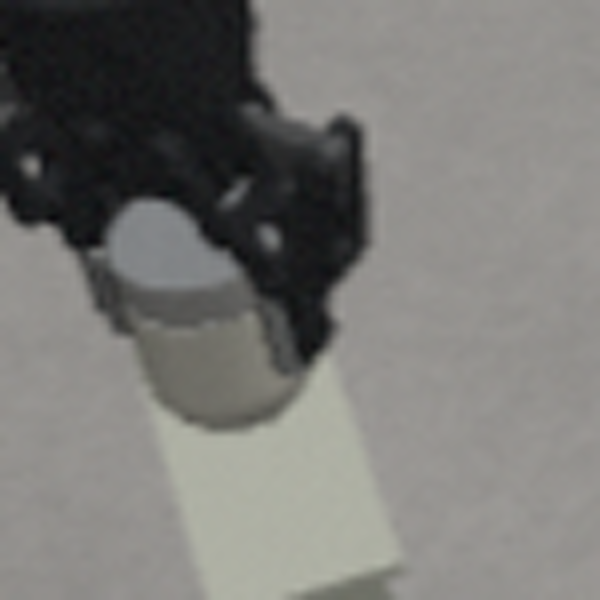

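Contact came 2.6 mm early, with a sideways force along tool +x. The pot is touching the rim about 2 mm off that way, so I'll raise a little, shift and lower again.

```bash
python3 -m inch '[[0,0,-0.003,0,1],[0.002,0,-0.003,0,1],[0.002,0,-0.003,0,1],[0.002,0,-0.001,0,1],[0.002,0,0,0,1],[0.002,0,0,0,1],[0.002,0,0,0,1]]'
```

```text
clock: 24.35
eef_pos: [0.4273, -0.3736, 0.0877]
tool_rot: [0.342, 0.94, -0.0, 0.0]
ft_force: [-2.5, -0.6, 4.6]
grip_width: 0.0553
```

```bash
python3 -m inch '[[0.0008,-0.0006,-0.001,0,1],[0.0008,-0.0006,0,0,1],[0.0008,-0.0006,0.0005,0,1],[0.0008,-0.0006,0.0005,0,1]]'
```

```text
clock: 24.85
eef_pos: [0.4267, -0.3734, 0.0872]
tool_rot: [0.342, 0.94, -0.0, 0.0]
ft_force: [-0.9, -1.5, 4.9]
grip_width: 0.0549
```

```bash
python3 -m inch '[[-0.0003,-0.0004,0,0,1],[-0.0003,-0.0004,-0.0005,0,1],[-0.0003,-0.0004,-0.0005,0,0.3],[-0.0003,-0.0004,-0.0005,0,0.2],[-0.0003,-0.0004,-0.0005,0,0],[-0.0003,-0.0004,-0.0005,0,0],[-0.0003,-0.0004,-0.0005,0,0],[-0.0003,-0.0004,-0.0005,0,0]]'
python3 - <<'E'
from h import *
o,A=st()
crop("scene","pics/s19.png",115,155,190,230,8)
E
```

```text
clock: 25.85
eef_pos: [0.4265, -0.3737, 0.0873]
tool_rot: [0.342, 0.94, -0.0, 0.0]
ft_force: [0.6, 0.9, 0.2]
grip_width: 0.0856
t 25.85 p [ 0.4265 -0.3737  0.0873] yaw_y 49.98 tilt 0.0 F [0.6 0.9 0.2] w 0.0856 q [-0.72  0.47 -0.05  1.05  0.   -0.02]
```

View pics/s19.png

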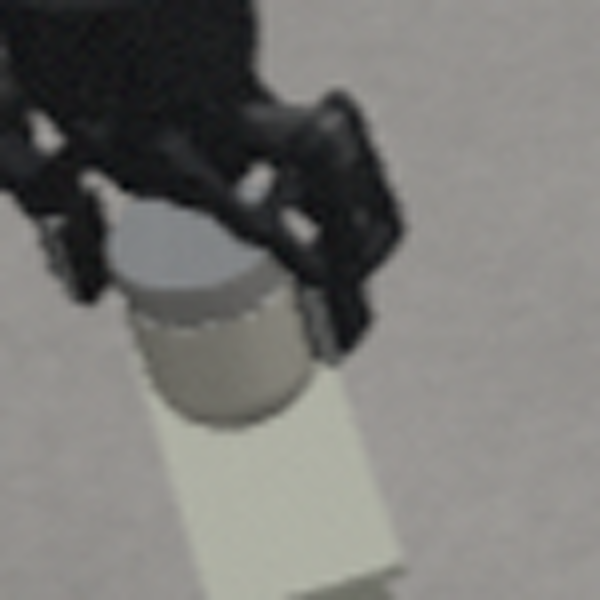

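The pot stands upright in the opening with the fingers clear on both sides. Rising straight up, then away.

```bash
python3 -m inch '[[0,0,-0.02,0,0],[0,0,-0.05,0,0],[0,0,-0.09,0,0],[0,0,-0.13,0,0],[0,0,-0.15,0,0]]'
python3 -m inch '[[0,0.05,0,0,0],[0.03,0.1,0,0,0],[0.07,0.14,0,0,0],[0.11,0.17,0,0,0],[0.16,0.2,0,0,0],[0.2,0.23,0,0,0],[0.2,0.23,0,0,0]]'
python3 - <<'E'
from h import *
st()
pose=(.463,-.371,2.93)
ovl("top",(425,190),(75,75),8,pose,"pics/f_t.png",.07)
potov("scene",(115,155),(75,75),8,.428,-.3728,.059,"pics/f_s.png")
for c in("scene","top"): cv2.imwrite(f"pics/f_{c}.png",bot.camera(c)[:,:,::-1])
E
```

```text
clock: 26.52
eef_pos: [0.4272, -0.3743, 0.2402]
tool_rot: [0.342, 0.94, -0.001, 0.002]
ft_force: [0.0, 0.2, -0.6]
grip_width: 0.0851
clock: 27.4
eef_pos: [0.4202, -0.0664, 0.2377]
tool_rot: [0.34, 0.941, 0.0, 0.0]
ft_force: [-0.1, -0.7, -0.2]
grip_width: 0.0855
t 27.4 p [ 0.4202 -0.0664  0.2377] yaw_y 50.29 tilt 0.03 F [-0.1 -0.7 -0.2] w 0.0855 q [-0.16  0.09 -0.16  1.32  0.    0.54]
```

View pics/f_t.png

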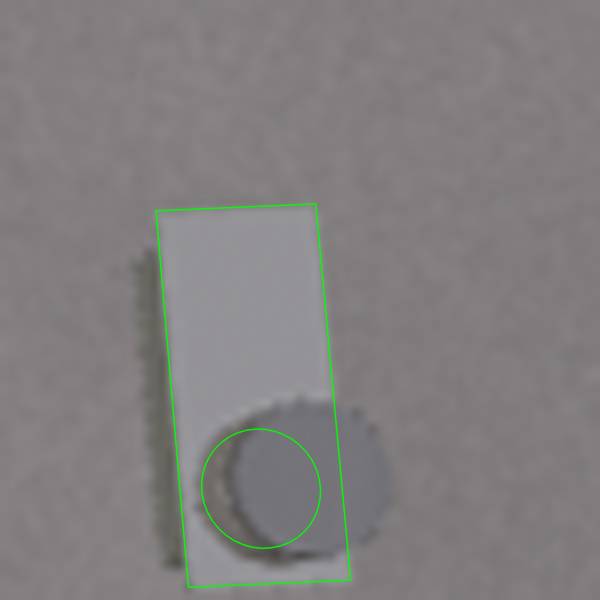

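View pics/f_s.png

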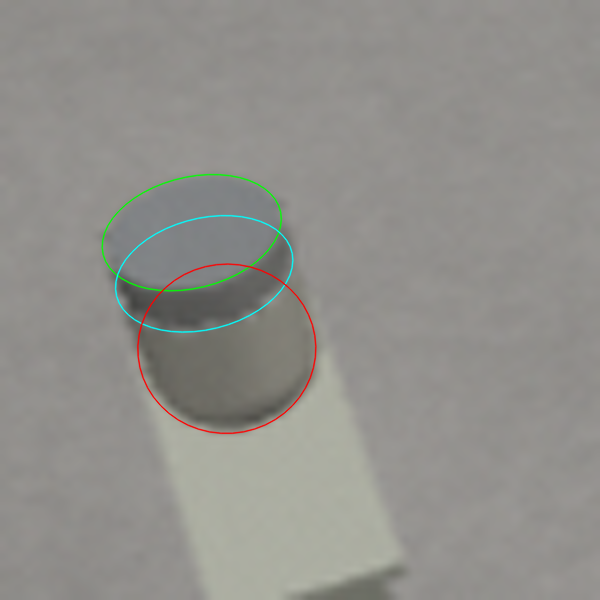

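View pics/f_scene.png

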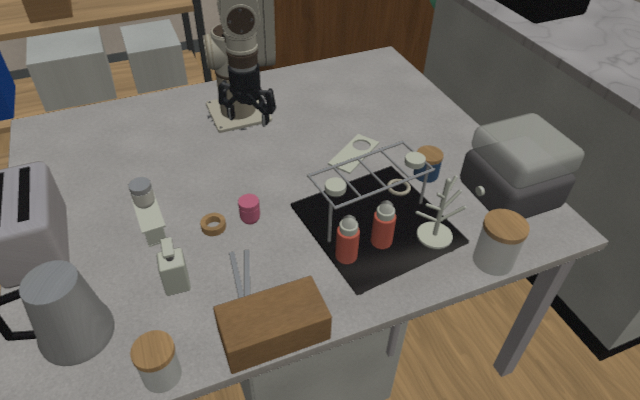

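View pics/f_top.png

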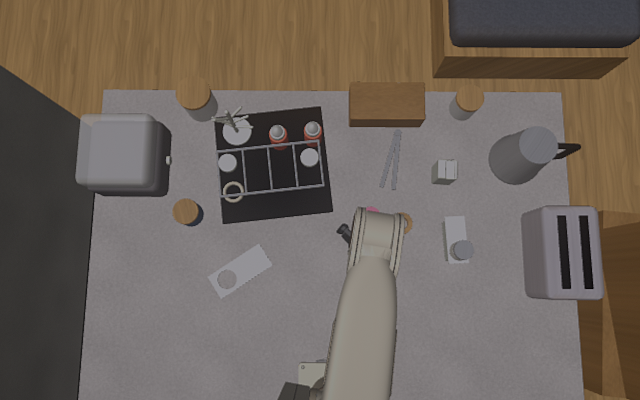

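The last pictures show the cover still centred on the box and the pot upright and seated, with its outline at the expected height. Everything else is where it was, and the arm is clear. Handing in.

```bash
python3 -c "
from workcell import bot
print(bot.job_done())"
```

```text
the job is handed in; nothing more can be done
None
```

The job is done and handed in at about 27.5 s on the clock. The cover lies flat on the box, and the pot stands upright in its opening, released.

- **Sliding the cover:** The moves could not tilt the tool. I hooked one finger of the open gripper in the cover's opening and drew it out until its end stuck out about 38 mm over the board's edge, still flat.
- **Placing the cover:** I gripped the overhanging end by its two sides and laid it on the box, lined up with it. The outline check put its centre and the box's within about 1 mm, and its angle matched the box's 2.9°.
- **Seating the pot:** It first touched the rim 2.6 mm too high. I raised it slightly, shifted about 3 mm and lowered it again before letting go. It ended about 0.4 mm above the height I expected, which is within my measuring error.

In the last pictures the cover was unmoved, the pot's outline fitted the seated, upright pose to about a pixel, and the other things looked undisturbed. The arm was clear of everything. The highest wrist force I read was about 22 N. The two cameras disagreed by a few mm at first, until a half-pixel correction brought them into line.

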